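# Pack the baubles into the ring-bound keeper

## Robot

A 6-joint arm with a two-finger parallel gripper is mounted at the origin on a cart in front of the work surface, level with it; the furniture and walls round the work are solid. World frame = base frame: x ahead of the robot, y to its left, z up, the work surface at z = 0. Lengths are in m, angles in degrees, forces in N, time in s.
With the tool pointing down it reaches from about 0.4 to 0.825 m from the base axis. Payload 7 kg.
Tool frame: the origin (TCP) lies between the finger pads, 19 mm behind the fingertips; this is the grasp point; z points along the fingers, y is the line along which they close (so a half turn about z gives the same grasp; the last joint's range is limited). The gripper opens to 88 mm and grips with 3 to 60 N. Pads are 19 mm wide; open, the fingers measure 130 mm over their backs; the gripper's body (78 mm by 193 mm) begins 47 mm behind the grasp point.
Start: joints at [89.502, 20.546, 0.682, 0, -70.136, -16.507], TCP at [0.197, 0.645, 0.245] pointing down, gripper open.
Joint ranges: [-176.03, 176.03], [-82.01, 121.73], [-58.28, 71.71], [-173.87, 95.51], [-174.79, -0.11], [-173.66, 173.66]. Speed limits (degrees/s): [136.94, 136.94, 172.46, 180, 180, 180].

## Interface

Orientations are given as [roll, pitch, yaw] about the fixed x, y, z axes, in that order (R = Rz(yaw) Ry(pitch) Rx(roll)).
In Python, from plant import r gives the robot as it stands.
- The arm moves only by the tool send_rows, never from a script. Its argument "steps" is a list of rows, each an object with "dp": the shift along the tool's x, y, z in mm, a list of three; "roll": the turn about the tool's z in rad; "jaw": the opening in per cent of the stroke, from 0 (shut) to 100 (fully open). In form: [{"dp": [tx, ty, tz], "roll": roll, "jaw": jaw}, ...]. A call has 1 to 5 rows; each row is the pose to reach, as a shift and turn from the pose commanded when the call began, along the tool's axes at that moment; what a row does not reach only later rows make up. A row lasts 1/8 s, in which the tool goes at most 62.5 mm and 10.7 degrees, less where a joint would pass 70% of its speed; a pose out of reach is approached as far as the arm can. A call with a gripper value outside its range is refused whole. The fingers move at their own pace and stop on an object; "newtons" is the grip in N (left out, the last holds). Time passes only in rows, so rows that repeat a pose let the fingers close. It gives the time, the measured TCP pose, the force, the opening and the grip force at its end, in the units of the state.
- r.get_state(): the state, without advancing time (a new reading comes with each control period).
- r.capture(name): name is "scene" or "top" or "wrist"; returns a dict with "image" (400x640x3 uint8, blue, green, red), "K" (3x3 intrinsics, pixels), "dist" ([k1, k2, p1, p2, k3] as OpenCV has them; the pictures are not rectified), "rvec" (rotation vector, rad) and "tvec" (3), from world to camera coordinates, as OpenCV has them. Camera axes: x right, y down, z forward; pixel columns grow to the right and rows downward; lengths in m; the calibration is good to about 2 mm. A picture is of the moment at which its call begins. There is no depth.
- r.close_job(): hands the job in; it is judged then, once.
The state is a dict: "time_s": time; "joints": joint angles; "qd": joint speeds; "joint_torque": joint torques, N m; "tcp_pos": TCP position; "eef_rot": TCP orientation; "contact_force": force on the tool from outside, world axes, zero at the start; "moment": the same for the moment, N m; "gripper_width": finger opening in m; "gripper_force": force on a finger pad.
Only numpy, scipy, OpenCV 4.12 (cv2) and the standard library are available. Lean on these libraries where they do the work, as an engineer would, in place of code of your own. Each camera call takes 0.05 s, during which the arm holds its last target. There are 200 camera calls.

## Task

Pack the white baubles away for the year: turn the keeper's stiff leaf right over on its rings to bare its dimples, set every bauble from the shallow wooden tray gently into a dimple of its own size (large ones in the outer row, small ones in the inner row), and then turn the leaf back down flat over them. The baubles are fragile: grip them lightly, and do not drop them or press them into their dimples; leave the pine cones, star and tea light where they are.

Things in the scene. Friction and masses are not known exactly. Their poses are not given: they have to be found in the camera images.
- keeper: ring-bound bauble keeper, fixed. Origin on the desk under the middle of its spine; x runs along the spine, away from the robot at yaw 0. Its -y side is a plywood tray (x +-98 mm, y -29 to -165 mm, top 14 mm above the desk) with two rows of round dimples 11 mm deep; its +y side a bare 6 mm board. Four thin posts, 56 mm high, at x +-86 mm, y -158 and +150 mm, bear the leaf
- carry_tray: shallow wooden tray, fixed, 240 (own x) x 310 (own y) mm, in which the baubles stand at the start: cork floor 6 mm above the desk, rim 7 mm wide and 16 mm high. Origin on the desk under its middle
- spine_top (a point): middle of the top of the keeper's wooden spine (22 mm wide, 40 mm high); two steel rings, 36 mm across, stand on the spine at keeper x -28 and +28 mm, their tops 78 mm above the desk
- leaf (a joint): angle of the stiff card leaf (192 x 154 x 3 mm) about the ring axis, 58 mm above the desk: 0 = level over the tray, hiding all dimples; 3.14 = turned right over, level on the keeper's +y side, dimples bare; in between it stands up. Swings loosely: let go part-way it falls to the side it leans to. Lying over the tray it just clears seated baubles
- leaf_grip (a point): point to grip: a round wooden dowel, 10 mm thick, runs along the leaf's free edge, parallel to keeper x, and sticks out 50 mm past the leaf's near (-x) edge. This point is on its axis, 28 mm out from that edge. The dowel can turn between the fingers, so the leaf can be carried round with the tool pointing down, fingers closing across the dowel
- leaf_hinge (a point): centre of leaf_grip's arc (radius 168 mm), on the leaf's hinge axis, which is parallel to keeper x, 58 mm above the desk
- large_pocket_1 (a point): centre of the mouth of a 36 mm wide round dimple for one large bauble (outer row, 134 mm from the spine); at the tray's top, 14 mm above the desk; neighbours in the row 56 mm apart. A large bauble that sits in it has its centre about 11 mm above the mouth
- large_pocket_2 (a point): centre of the mouth of a 36 mm wide round dimple for one large bauble (outer row, 134 mm from the spine); at the tray's top, 14 mm above the desk; neighbours in the row 56 mm apart. A large bauble that sits in it has its centre about 11 mm above the mouth
- large_pocket_3 (a point): centre of the mouth of a 36 mm wide round dimple for one large bauble (outer row, 134 mm from the spine); at the tray's top, 14 mm above the desk; neighbours in the row 56 mm apart. A large bauble that sits in it has its centre about 11 mm above the mouth
- small_pocket_1 (a point): centre of the mouth of a 28 mm wide round dimple for one small bauble (inner row, 66 mm from the spine); at the tray's top, 14 mm above the desk; neighbours in the row 56 mm apart. A small bauble that sits in it has its centre about 8 mm above the mouth
- small_pocket_2 (a point): centre of the mouth of a 28 mm wide round dimple for one small bauble (inner row, 66 mm from the spine); at the tray's top, 14 mm above the desk; neighbours in the row 56 mm apart. A small bauble that sits in it has its centre about 8 mm above the mouth
- small_pocket_3 (a point): centre of the mouth of a 28 mm wide round dimple for one small bauble (inner row, 66 mm from the spine); at the tray's top, 14 mm above the desk; neighbours in the row 56 mm apart. A small bauble that sits in it has its centre about 8 mm above the mouth
- bauble_large_1: large fragile white bauble, a ball 42 mm across with a flat 16 mm foot below and a small brass cap (11 mm wide, 4 mm high) on top; origin at the ball's centre, 19 mm above the foot, z up through the cap. 40 g, weighted at the foot so that it rights itself. Not in every start
- bauble_large_2: large fragile white bauble, a ball 42 mm across with a flat 16 mm foot below and a small brass cap (11 mm wide, 4 mm high) on top; origin at the ball's centre, 19 mm above the foot, z up through the cap. 40 g, weighted at the foot so that it rights itself. Not in every start
- bauble_large_3: large fragile white bauble, a ball 42 mm across with a flat 16 mm foot below and a small brass cap (11 mm wide, 4 mm high) on top; origin at the ball's centre, 19 mm above the foot, z up through the cap. 40 g, weighted at the foot so that it rights itself. Not in every start
- bauble_small_1: small fragile white bauble, a ball 32 mm across with a flat 14 mm foot below and a small brass cap (11 mm wide, 4 mm high) on top; origin at the ball's centre, 14 mm above the foot, z up through the cap. 25 g, weighted at the foot so that it rights itself. Not in every start
- bauble_small_2: small fragile white bauble, a ball 32 mm across with a flat 14 mm foot below and a small brass cap (11 mm wide, 4 mm high) on top; origin at the ball's centre, 14 mm above the foot, z up through the cap. 25 g, weighted at the foot so that it rights itself. Not in every start
- bauble_small_3: small fragile white bauble, a ball 32 mm across with a flat 14 mm foot below and a small brass cap (11 mm wide, 4 mm high) on top; origin at the ball's centre, 14 mm above the foot, z up through the cap. 25 g, weighted at the foot so that it rights itself. Not in every start
- pinecone_a: pine cone 50 mm wide, 58 mm high; bystander, origin at the middle of its underside
- pinecone_b: small pine cone 38 mm wide, 45 mm high; bystander, origin at the middle of its underside
- wood_star_b: dark wooden star 36 mm wide, 8 mm thick; bystander, origin at the middle of its underside
- tealight_a: tea light in a metal cup, 39 mm wide, 19 mm high; bystander, origin at the middle of its underside
There are look-alikes about, which are no part of the job. Leave any orange or purple look-alike of the bauble_large_2 alone.

How it is judged (in metres and radians):
On the way, in this order (a step that is already met when the one before it is completed fails the run):
1. the leaf is turned right over and the tray is bare (value of joint leaf above 2.9 rad), for 0.2 s.
2. every bauble sits in a dimple of its own size, let go, with the leaf still turned over ((horizontal distance between bauble_large_1 and large_pocket_1 below 0.006 m or horizontal distance between bauble_large_1 and large_pocket_2 below 0.006 m or horizontal distance between bauble_large_1 and large_pocket_3 below 0.006 m) and height (world z) of bauble_large_1 between 0.0208 and 0.0288 m and linear speed of each of bauble_large_1, bauble_large_2, bauble_large_3, bauble_small_1, bauble_small_2, bauble_small_3 below 0.03 m/s and (horizontal distance between bauble_large_2 and large_pocket_1 below 0.006 m or horizontal distance between bauble_large_2 and large_pocket_2 below 0.006 m or horizontal distance between bauble_large_2 and large_pocket_3 below 0.006 m) and height (world z) of bauble_large_2 between 0.0208 and 0.0288 m and (horizontal distance between bauble_large_3 and large_pocket_1 below 0.006 m or horizontal distance between bauble_large_3 and large_pocket_2 below 0.006 m or horizontal distance between bauble_large_3 and large_pocket_3 below 0.006 m) and height (world z) of bauble_large_3 between 0.0208 and 0.0288 m and (horizontal distance between bauble_small_1 and small_pocket_1 below 0.006 m or horizontal distance between bauble_small_1 and small_pocket_2 below 0.006 m or horizontal distance between bauble_small_1 and small_pocket_3 below 0.006 m) and height (world z) of bauble_small_1 between 0.0177 and 0.0257 m and (horizontal distance between bauble_small_2 and small_pocket_1 below 0.006 m or horizontal distance between bauble_small_2 and small_pocket_2 below 0.006 m or horizontal distance between bauble_small_2 and small_pocket_3 below 0.006 m) and height (world z) of bauble_small_2 between 0.0177 and 0.0257 m and (horizontal distance between bauble_small_3 and small_pocket_1 below 0.006 m or horizontal distance between bauble_small_3 and small_pocket_2 below 0.006 m or horizontal distance between bauble_small_3 and small_pocket_3 below 0.006 m) and height (world z) of bauble_small_3 between 0.0177 and 0.0257 m and value of joint leaf above 2.5 rad and contact force between the fingers and anything else below 0.5 N), for 0.2 s.
At the end, for the whole second after the job is handed in: every bauble present rests in a dimple of its own size (centre within 6 mm of the dimple's centre sideways and within 4 mm of its seated height), and the leaf lies flat over the tray (within 0.08 rad) at rest ((horizontal distance between bauble_large_1 and large_pocket_1 below 0.006 m or horizontal distance between bauble_large_1 and large_pocket_2 below 0.006 m or horizontal distance between bauble_large_1 and large_pocket_3 below 0.006 m) and height (world z) of bauble_large_1 between 0.0208 and 0.0288 m and linear speed of each of bauble_large_1, bauble_large_2, bauble_large_3, bauble_small_1, bauble_small_2, bauble_small_3 below 0.03 m/s and (horizontal distance between bauble_large_2 and large_pocket_1 below 0.006 m or horizontal distance between bauble_large_2 and large_pocket_2 below 0.006 m or horizontal distance between bauble_large_2 and large_pocket_3 below 0.006 m) and height (world z) of bauble_large_2 between 0.0208 and 0.0288 m and (horizontal distance between bauble_large_3 and large_pocket_1 below 0.006 m or horizontal distance between bauble_large_3 and large_pocket_2 below 0.006 m or horizontal distance between bauble_large_3 and large_pocket_3 below 0.006 m) and height (world z) of bauble_large_3 between 0.0208 and 0.0288 m and (horizontal distance between bauble_small_1 and small_pocket_1 below 0.006 m or horizontal distance between bauble_small_1 and small_pocket_2 below 0.006 m or horizontal distance between bauble_small_1 and small_pocket_3 below 0.006 m) and height (world z) of bauble_small_1 between 0.0177 and 0.0257 m and (horizontal distance between bauble_small_2 and small_pocket_1 below 0.006 m or horizontal distance between bauble_small_2 and small_pocket_2 below 0.006 m or horizontal distance between bauble_small_2 and small_pocket_3 below 0.006 m) and height (world z) of bauble_small_2 between 0.0177 and 0.0257 m and (horizontal distance between bauble_small_3 and small_pocket_1 below 0.006 m or horizontal distance between bauble_small_3 and small_pocket_2 below 0.006 m or horizontal distance between bauble_small_3 and small_pocket_3 below 0.006 m) and height (world z) of bauble_small_3 between 0.0177 and 0.0257 m and value of joint leaf below 0.08 rad and velocity of joint leaf between -0.1 and 0.1 rad/s); the robot touches nothing.
It fails at once if a bauble is squeezed hard (finger contact force over 90 N) (contact force between the fingers and bauble_large_1 above 90 N or contact force between the fingers and bauble_large_2 above 90 N or contact force between the fingers and bauble_large_3 above 90 N or contact force between the fingers and bauble_small_1 above 90 N or contact force between the fingers and bauble_small_2 above 90 N or contact force between the fingers and bauble_small_3 above 90 N).
It fails at once if a bauble is pressed into the keeper by the fingers with more than 20 N ((contact force between bauble_large_1 and keeper above 20 N and contact force between the fingers and bauble_large_1 above 1 N) or (contact force between bauble_large_2 and keeper above 20 N and contact force between the fingers and bauble_large_2 above 1 N) or (contact force between bauble_large_3 and keeper above 20 N and contact force between the fingers and bauble_large_3 above 1 N) or (contact force between bauble_small_1 and keeper above 20 N and contact force between the fingers and bauble_small_1 above 1 N) or (contact force between bauble_small_2 and keeper above 20 N and contact force between the fingers and bauble_small_2 above 1 N) or (contact force between bauble_small_3 and keeper above 20 N and contact force between the fingers and bauble_small_3 above 1 N)).
It fails at once if a bauble is dropped at a dimple from a height (moving freely over 0.85 m/s within 30 mm of one) ((linear speed of bauble_large_1 above 0.85 m/s and height (world z) of bauble_large_1 below 0.06 m and contact force between the fingers and bauble_large_1 below 0.5 N and (horizontal distance between bauble_large_1 and large_pocket_1 below 0.03 m or horizontal distance between bauble_large_1 and large_pocket_2 below 0.03 m or horizontal distance between bauble_large_1 and large_pocket_3 below 0.03 m or horizontal distance between bauble_large_1 and small_pocket_1 below 0.03 m or horizontal distance between bauble_large_1 and small_pocket_2 below 0.03 m or horizontal distance between bauble_large_1 and small_pocket_3 below 0.03 m)) or (linear speed of bauble_large_2 above 0.85 m/s and height (world z) of bauble_large_2 below 0.06 m and contact force between the fingers and bauble_large_2 below 0.5 N and (horizontal distance between bauble_large_2 and large_pocket_1 below 0.03 m or horizontal distance between bauble_large_2 and large_pocket_2 below 0.03 m or horizontal distance between bauble_large_2 and large_pocket_3 below 0.03 m or horizontal distance between bauble_large_2 and small_pocket_1 below 0.03 m or horizontal distance between bauble_large_2 and small_pocket_2 below 0.03 m or horizontal distance between bauble_large_2 and small_pocket_3 below 0.03 m)) or (linear speed of bauble_large_3 above 0.85 m/s and height (world z) of bauble_large_3 below 0.06 m and contact force between the fingers and bauble_large_3 below 0.5 N and (horizontal distance between bauble_large_3 and large_pocket_1 below 0.03 m or horizontal distance between bauble_large_3 and large_pocket_2 below 0.03 m or horizontal distance between bauble_large_3 and large_pocket_3 below 0.03 m or horizontal distance between bauble_large_3 and small_pocket_1 below 0.03 m or horizontal distance between bauble_large_3 and small_pocket_2 below 0.03 m or horizontal distance between bauble_large_3 and small_pocket_3 below 0.03 m)) or (linear speed of bauble_small_1 above 0.85 m/s and height (world z) of bauble_small_1 below 0.06 m and contact force between the fingers and bauble_small_1 below 0.5 N and (horizontal distance between bauble_small_1 and large_pocket_1 below 0.03 m or horizontal distance between bauble_small_1 and large_pocket_2 below 0.03 m or horizontal distance between bauble_small_1 and large_pocket_3 below 0.03 m or horizontal distance between bauble_small_1 and small_pocket_1 below 0.03 m or horizontal distance between bauble_small_1 and small_pocket_2 below 0.03 m or horizontal distance between bauble_small_1 and small_pocket_3 below 0.03 m)) or (linear speed of bauble_small_2 above 0.85 m/s and height (world z) of bauble_small_2 below 0.06 m and contact force between the fingers and bauble_small_2 below 0.5 N and (horizontal distance between bauble_small_2 and large_pocket_1 below 0.03 m or horizontal distance between bauble_small_2 and large_pocket_2 below 0.03 m or horizontal distance between bauble_small_2 and large_pocket_3 below 0.03 m or horizontal distance between bauble_small_2 and small_pocket_1 below 0.03 m or horizontal distance between bauble_small_2 and small_pocket_2 below 0.03 m or horizontal distance between bauble_small_2 and small_pocket_3 below 0.03 m)) or (linear speed of bauble_small_3 above 0.85 m/s and height (world z) of bauble_small_3 below 0.06 m and contact force between the fingers and bauble_small_3 below 0.5 N and (horizontal distance between bauble_small_3 and large_pocket_1 below 0.03 m or horizontal distance between bauble_small_3 and large_pocket_2 below 0.03 m or horizontal distance between bauble_small_3 and large_pocket_3 below 0.03 m or horizontal distance between bauble_small_3 and small_pocket_1 below 0.03 m or horizontal distance between bauble_small_3 and small_pocket_2 below 0.03 m or horizontal distance between bauble_small_3 and small_pocket_3 below 0.03 m))).
It fails at once if a bystander (pine cone, star, tea light) is moved more than 40 mm (distance of any of pinecone_a, pinecone_b, wood_star_b, tealight_a from where it was at the start of the episode above 0.04 m).
Of bauble_large_1, bauble_large_2, bauble_large_3, bauble_small_1, bauble_small_2, bauble_small_3 only 4 to 6 are there at a start; the rules pass over those that are not, and their reading is None.
At some moment in a run one of bauble_large_1, bauble_large_2, bauble_large_3, bauble_small_1, bauble_small_2, bauble_small_3 may be knocked a few centimetres aside while the robot is not near it.
It also fails if it takes over 210 s, if anything falls off the work surface, if the arm or the gripper's body presses on something with over 40 N, if the wrist force passes 120 N, or if a joint passes its speed limit or range.

## Working session

There is one attempt and no reset: what is moved stays moved. The work goes in short steps, Python scripts to look and compute and a tool call to move; the robot and the scene stay as the last step left them, time stands still between calls to the robot, and variables do not carry over. Pictures are saved under pics/ and viewed, at most 14 in all, crops included, and the job is handed in when it is done.

Besides the shell and the picture viewer there is one more tool, called after ">>>" as name([rows], argument=value, ...), one row to a line, values as JSON. send_rows: Moves the arm, as the interface text tells. Its arguments: {"type":"object","properties":{"steps":{"type":"array","items":{"type":"object","properties":{"dp":{"type":"array","items":{"type":"number"}},"roll":{"type":"number"},"jaw":{"type":"number"}}}},"newtons":{"type":"number"}},"required":["steps"]}

```bash
mkdir -p pics; ls; cat > h.py <<'E'
import numpy as np, cv2
from plant import r
from scipy.spatial.transform import Rotation as R
def cap(n,f=None):
    c=r.capture(n)
    if f: cv2.imwrite('pics/'+f,c['image'])
    return c
def ray(c,px):
    K=np.array(c['K'],float);d=np.array(c['dist'],float)
    p=cv2.undistortPoints(np.array(px,float).reshape(-1,1,2),K,d).reshape(-1,2)
    Rm=cv2.Rodrigues(np.array(c['rvec'],float))[0];t=np.array(c['tvec'],float).ravel()
    D=np.c_[p,np.ones(len(p))]@Rm
    return -Rm.T@t,D
def w(c,px,z):
    C,D=ray(c,px); return C+D*((z-C[2])/D[:,2])[:,None]
def proj(c,P):
    return cv2.projectPoints(np.array(P,float).reshape(-1,3),np.array(c['rvec'],float),np.array(c['tvec'],float),np.array(c['K'],float),np.array(c['dist'],float))[0].reshape(-1,2)
def tool(target,s=None):
    "shift in tool axes mm from measured pose"
    s=s or r.get_state()
    M=R.from_euler('xyz',s['eef_rot'],degrees=True).as_matrix()
    return M.T@(np.array(target)-np.array(s['tcp_pos']))*1000
E
python3 - <<'E'
from h import *
s=r.get_state();print(s)
a=cap('scene','scene0.png');b=cap('top','top0.png');c=cap('wrist','w0.png')
for x in(a,b,c):print(x['K'],x['dist'],x['rvec'],x['tvec'])
E
```

```text
pics
{'time_s': 0.0, 'joints': array([ 8.94985628e+01,  2.05893981e+01,  6.32845273e-01, -2.06231176e-02,
       -7.01344680e+01, -1.65056665e+01]), 'qd': array([ 0.0469539 ,  0.03582595,  0.11374294, -0.01892054, -0.00760215,
        0.03969831]), 'joint_torque': array([-1.34668764e-03, -5.82711196e+01,  2.93064219e+01,  6.99761957e+00,
        7.26358965e-03, -1.56433121e-04]), 'tcp_pos': array([0.19733098, 0.64502883, 0.24443701]), 'eef_rot': array([ 1.79907221e+02, -7.27434011e-03, -1.70141212e+01]), 'contact_force': array([-0.06634282,  0.6588859 ,  0.14701844]), 'moment': array([-0.0071201 ,  0.0325224 , -0.01600123]), 'gripper_force': 0.0, 'gripper_width': 0.08789529158058791}
[[485.76633979   0.         316.21424646]
 [  0.         485.76633979 195.74009109]
 [  0.           0.           1.        ]] [0.05187802 0.         0.         0.         0.        ] [ 1.94077626 -0.54189564  0.35957815] [-0.42206491  0.22668402  1.13542416]
[[431.76099037   0.         323.63431176]
 [  0.         431.76099037 194.48097889]
 [  0.           0.           1.        ]] [-0.03209094  0.          0.          0.          0.        ] [ 2.14933793 -2.20420499  0.10098621] [0.14861492 0.55404998 1.6442779 ]
[[297.03143637   0.         322.71679152]
 [  0.         297.03143637 201.73881973]
 [  0.           0.           1.        ]] [-0.01966872  0.          0.          0.          0.        ] [-1.76654696  2.38689696  0.30993986] [ 0.67418342 -0.03258036  0.39060084]
```

View pics/top0.png

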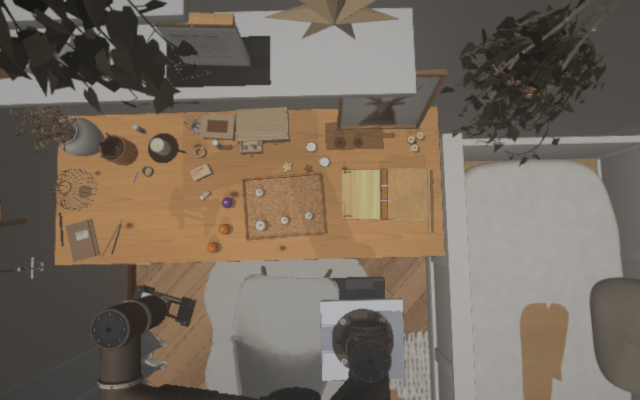

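View pics/scene0.png

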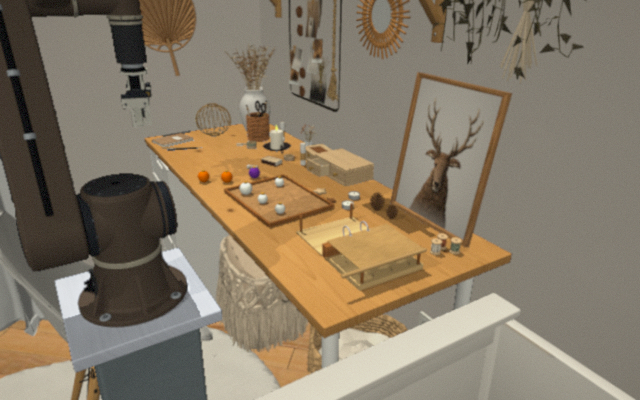

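Top view: the leaf (brown) covers the right half of the keeper at (405,195), with its dowel at x≈431 sticking out toward the robot. White baubles are in the tray at (259,192), (261,225), (284,220) and (308,215). The look-alikes to leave are orange at (224,229) and (212,247), and purple at (227,202). White pieces at (311,146) and (324,161) are tea lights outside the tray. One close crop will confirm this.

```bash
python3 - <<'E'
from h import *
i=cv2.imread('pics/top0.png')[130:265,195:445]
cv2.imwrite('pics/c0.png',cv2.resize(i,None,fx=3.2,fy=3.2,interpolation=cv2.INTER_CUBIC))
i=cv2.imread('pics/scene0.png')[160:295,220:430]
cv2.imwrite('pics/c1.png',cv2.resize(i,None,fx=3.8,fy=3.8,interpolation=cv2.INTER_CUBIC))
E
```

```text
(no output)
```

View pics/c0.png

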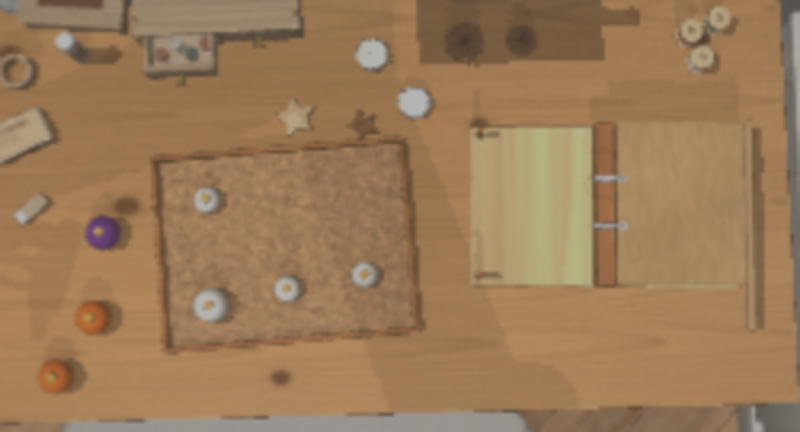

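View pics/c1.png

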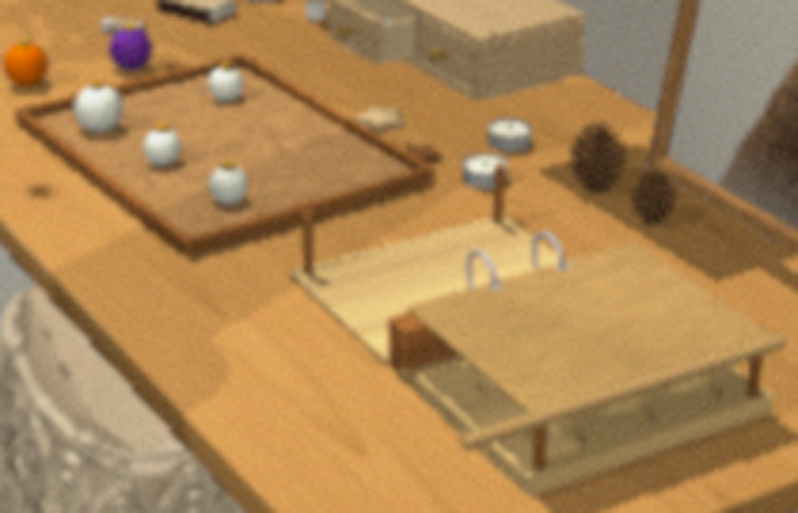

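The crop shows one large white bauble at crop (211,305). There are three small ones at (206,200), (287,289) and (365,274). The keeper's spine is at crop x≈605, and the dowel runs from (750,123) to (754,329).

```bash
python3 - <<'E'
from h import *
c=r.capture('top')
def f(u,v,z): return np.round(w(c,[[195+u/3.2,130+v/3.2]],z)[0]*1000,1)
for n,u,v,z in [('large',211,305,.03),('s1',206,200,.022),('s2',287,289,.022),('s3',365,274,.022),
 ('board nl',471,287,.006),('board fl',471,127,.006),('spine f',605,123,.04),('spine n',605,288,.04),('ring f',609,178.5,.077),('ring n',609,226,.077),('leaf far',680,122,.0595),('leaf near',680,287,.0595),
 ('dow f',750,123,.058),('dow n',754.5,329,.058),('tray nl',166,350,.016),('tray fl',153,157,.016),('tray nr',420,329,.016),('tray fr',405,141,.016),('deskedge',400,410,0),('tea',414,102,.019),('star',364,124,.008)]: print(n,f(u,v,z))
# scene ray cross-check of caps and dowel end
a=r.capture('scene')
def g(u,v,z): return np.round(w(a,[[220+u/3.8,160+v/3.8]],z)[0]*1000,1)
for n,u,v,z in [('large',98,110,.025),('s1',226,85,.02),('s2',162,148,.02),('s3',228,186,.02),('dow n',470,440,.058),('dow f',781,342,.058)]: print('S',n,g(u,v,z))
E
```

```text
large [444.6 377.7  30. ]
s1 [571.8 383.3  22. ]
s2 [461.8 287.1  22. ]
s3 [477.5 192.8  22. ]
board nl [459.1  64.9   6. ]
board fl [655.3  59.2   6. ]
spine f [ 651.2 -100.8   40. ]
spine n [452.8 -93.2  40. ]
ring f [579.9 -97.5  77. ]
ring n [524.  -95.4  77. ]
leaf far [ 647.3 -187.4   59.5]
leaf near [ 451.1 -179.    59.5]
dow f [ 644.3 -271.4   58. ]
dow n [ 399.5 -265.2   58. ]
tray nl [392.2 434.7  16. ]
tray fl [626.7 448.3  16. ]
tray nr [409.8 128.2  16. ]
tray fr [638.6 140.6  16. ]
deskedge [312.7 154.8   0. ]
tea [685.9 128.5  19. ]
star [662.  190.4   8. ]
S large [446.8 373.2  25. ]
S s1 [575.5 377.2  20. ]
S s2 [464.9 282.3  20. ]
S s3 [478.9 188.5  20. ]
S dow n [ 407.2 -261.7   58. ]
S dow f [ 646.6 -271.4   58. ]
```

>>> send_rows([
  {"dp": [50,31,0],"roll": -0.1,"jaw": 100},
  {"dp": [95,60,0],"roll": -0.2,"jaw": 100},
  {"dp": [145,90,0],"roll": -0.265,"jaw": 100},
  {"dp": [195,120,0],"roll": -0.265,"jaw": 100},
  {"dp": [245,150,0],"roll": -0.265,"jaw": 100},
], newtons=8)

```text
time_s: 0.88
tcp_pos: [0.3888, 0.4289, 0.2455]
eef_rot: [-180.0, -0.0, -1.8]
contact_force: [-0.5, 0.8, -0.1]
gripper_width: 0.0875
gripper_force: 0.0
```

```bash
python3 - <<'E'
from h import *
cap('wrist','w1.png')
E
```

>>> send_rows([
  {"dp": [10,60,0],"roll": 0,"jaw": 100},
  {"dp": [20,120,0],"roll": 0,"jaw": 100},
  {"dp": [30,180,0],"roll": 0,"jaw": 100},
  {"dp": [40,240,0],"roll": 0,"jaw": 100},
  {"dp": [50,300,0],"roll": 0,"jaw": 100},
])

```text
time_s: 1.55
tcp_pos: [0.4281, 0.1271, 0.2457]
eef_rot: [-180.0, -0.0, -1.8]
contact_force: [0.8, 0.1, 0.3]
gripper_width: 0.0876
gripper_force: 0.0
```

>>> send_rows([
  {"dp": [0,60,0],"roll": 0,"jaw": 100},
  {"dp": [0,120,0],"roll": 0,"jaw": 100},
  {"dp": [0,180,0],"roll": 0,"jaw": 100},
  {"dp": [0,240,0],"roll": 0,"jaw": 100},
  {"dp": [0,300,0],"roll": 0,"jaw": 100},
])

```text
time_s: 2.17
tcp_pos: [0.4184, -0.1728, 0.2458]
eef_rot: [-180.0, -0.1, -1.8]
contact_force: [2.7, 0.7, -0.6]
gripper_width: 0.0874
gripper_force: 0.0
```

```bash
python3 - <<'E'
from h import *
s=r.get_state();print(s['tcp_pos'],s['eef_rot'],s['joints'])
c=cap('wrist','w2.png'); np.save('w2.npy',c,allow_pickle=True)
i=np.hstack([cv2.imread('pics/w1.png'),c['image']])
cv2.imwrite('pics/w12.png',np.vstack([cv2.imread('pics/w1.png'),c['image']])[:, :])
E
```

```text
[ 0.41839209 -0.17276201  0.24581276] [-1.79993837e+02 -7.10774133e-02 -1.80390346e+00] [ 2.63245311e+00 -1.03924758e+00 -2.59464952e+01 -7.12839061e-04
 -6.50214112e+01  8.55639479e+01]
```

View pics/w2.png

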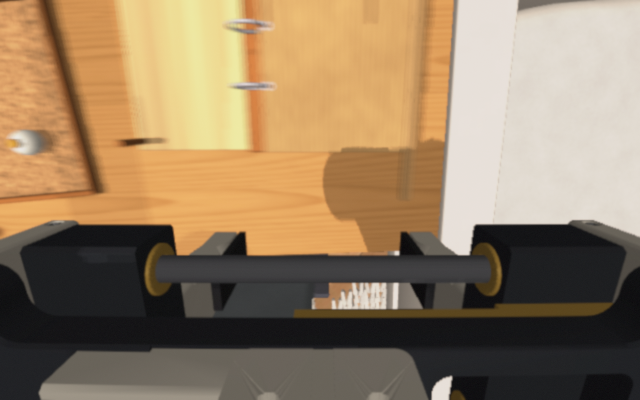

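The wrist view shows the dowel end at about (404,199) and the rings at (248,25) and (252,86). A white panel starts at u≈447 on the right, so I'll check its position and height before reaching down.

```bash
python3 - <<'E'
from h import *
c=np.load('w2.npy',allow_pickle=True).item()
t=r.capture('top')
p=lambda n,cc,px,z:print(n,np.round(w(cc,[px],z)[0]*1000,1))
for z in(-.4,-.2,-.1,0,.05,.1,.15):
    p('panel W',c,[450,100],z);p('panel T',t,[443,205],z)
p('dow end',c,[403.5,199],.058);p('dow',c,[406,170],.058);p('ring n',c,[252,86],.076);p('ring f',c,[248,25],.076)
p('leaf nr corner',c,[400,152],.058);p('leaf nl',c,[262,152],.058);p('spine n',c,[257,152],.04);p('board nl',c,[137,149],.006)
cv2.imwrite('pics/w2c.png',cv2.resize(c['image'][0:230,110:470],None,fx=2.2,fy=2.2,interpolation=cv2.INTER_CUBIC))
E
```

```text
panel W [ 534.4 -497.9 -400. ]
panel T [ 530.  -445.5 -400. ]
panel W [ 522.3 -415.6 -200. ]
panel T [ 518.3 -389.2 -200. ]
panel W [ 516.2 -374.5 -100. ]
panel T [ 512.5 -361.1 -100. ]
panel W [ 510.1 -333.3    0. ]
panel T [ 506.6 -333.     0. ]
panel W [ 507.1 -312.7   50. ]
panel T [ 503.7 -318.9   50. ]
panel W [ 504.1 -292.2  100. ]
panel T [ 500.8 -304.8  100. ]
panel W [ 501.1 -271.6  150. ]
panel T [ 497.9 -290.8  150. ]
dow end [ 400.4 -264.3   58. ]
dow [ 433.7 -265.8   58. ]
ring n [ 524.4 -106.4   76. ]
ring f [ 578.5 -107.4   76. ]
leaf nr corner [ 453.7 -258.4   58. ]
leaf nl [ 458.4 -107.4   58. ]
spine n [457.  -97.9  40. ]
board nl [463.   62.5   6. ]
```

View pics/w2c.png

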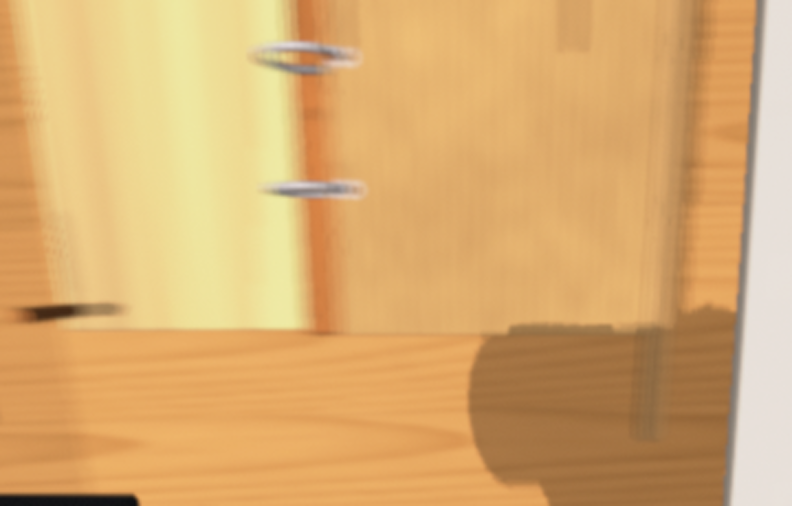

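Desk edge agrees at z=0 (y≈-0.333), so the white panel is below the desk. The dowel axis is at y≈-0.265, and the grip point is about (0.422, -0.265, 0.058). I'm going to it.

>>> send_rows([
  {"dp": [6,50,20],"roll": 0,"jaw": 100},
  {"dp": [6,92,60],"roll": 0,"jaw": 100},
  {"dp": [6,92,115],"roll": 0,"jaw": 100},
  {"dp": [6,92,160],"roll": 0,"jaw": 100},
  {"dp": [6,92,188],"roll": 0,"jaw": 100},
], newtons=20)

```text
time_s: 2.9
tcp_pos: [0.4208, -0.2626, 0.0553]
eef_rot: [-180.0, 0.1, -1.8]
contact_force: [0.6, -0.2, -0.4]
gripper_width: 0.0875
gripper_force: 0.0
```

>>> send_rows([
  {"dp": [0,0,0],"roll": 0,"jaw": 60},
  {"dp": [0,0,0],"roll": 0,"jaw": 0},
  {"dp": [0,0,0],"roll": 0,"jaw": 0},
  {"dp": [0,0,0],"roll": 0,"jaw": 0},
  {"dp": [0,0,0],"roll": 0,"jaw": 0},
])

```text
time_s: 3.52
tcp_pos: [0.4221, -0.2631, 0.058]
eef_rot: [180.0, -0.1, -1.8]
contact_force: [-0.0, 0.4, -0.7]
gripper_width: 0.043
gripper_force: 0.0
```

>>> send_rows([
  {"dp": [0,0,0],"roll": 0,"jaw": 0},
  {"dp": [0,0,0],"roll": 0,"jaw": 0},
  {"dp": [0,0,0],"roll": 0,"jaw": 0},
  {"dp": [0,0,0],"roll": 0,"jaw": 0},
  {"dp": [0,0,0],"roll": 0,"jaw": 0},
])

```text
time_s: 4.15
tcp_pos: [0.4219, -0.2612, 0.0571]
eef_rot: [-179.9, -0.0, -1.9]
contact_force: [1.4, 17.1, 3.7]
gripper_width: 0.009
gripper_force: 20.0
```

>>> send_rows([
  {"dp": [0,-6,-35],"roll": 0,"jaw": 0},
  {"dp": [0,-16,-68],"roll": 0,"jaw": 0},
  {"dp": [0,-34,-99],"roll": 0,"jaw": 0},
  {"dp": [0,-58,-125],"roll": 0,"jaw": 0},
  {"dp": [0,-86,-146],"roll": 0,"jaw": 0},
])

```text
time_s: 4.78
tcp_pos: [0.4244, -0.1776, 0.2051]
eef_rot: [179.9, -0.0, -1.8]
contact_force: [2.5, -0.4, -2.2]
gripper_width: 0.0091
gripper_force: 20.0
```

>>> send_rows([
  {"dp": [0,-32,-14],"roll": 0,"jaw": 0},
  {"dp": [0,-66,-21],"roll": 0,"jaw": 0},
  {"dp": [0,-101,-21],"roll": 0,"jaw": 0},
  {"dp": [0,-136,-14],"roll": 0,"jaw": 0},
  {"dp": [0,-168,0],"roll": 0,"jaw": 0},
])

```text
time_s: 5.4
tcp_pos: [0.43, -0.0081, 0.2038]
eef_rot: [-180.0, -0.1, -1.8]
contact_force: [6.8, -6.1, -9.7]
gripper_width: 0.0092
gripper_force: 20.0
```

>>> send_rows([
  {"dp": [0,-28,21],"roll": 0,"jaw": 0},
  {"dp": [0,-52,47],"roll": 0,"jaw": 0},
  {"dp": [0,-69,77],"roll": 0,"jaw": 0},
  {"dp": [0,-80,110],"roll": 0,"jaw": 0},
  {"dp": [0,-83,143],"roll": 0,"jaw": 0},
])

```text
time_s: 6.02
tcp_pos: [0.4327, 0.0751, 0.0596]
eef_rot: [-179.9, -0.1, -1.8]
contact_force: [0.8, -0.0, 0.4]
gripper_width: 0.0095
gripper_force: 20.0
```

>>> send_rows([
  {"dp": [0,0,0],"roll": 0,"jaw": 100},
  {"dp": [0,0,0],"roll": 0,"jaw": 100},
  {"dp": [0,0,0],"roll": 0,"jaw": 100},
  {"dp": [0,0,-10],"roll": 0,"jaw": 100},
  {"dp": [0,0,-60],"roll": 0,"jaw": 100},
], newtons=6)

```text
time_s: 6.65
tcp_pos: [0.431, 0.0726, 0.12]
eef_rot: [179.8, 0.2, -1.9]
contact_force: [1.1, 1.0, 0.2]
gripper_width: 0.0536
gripper_force: 0.0
```

>>> send_rows([
  {"dp": [0,50,-40],"roll": 0,"jaw": 100},
  {"dp": [0,100,-80],"roll": 0,"jaw": 100},
  {"dp": [0,150,-120],"roll": 0,"jaw": 100},
  {"dp": [0,200,-130],"roll": 0,"jaw": 100},
  {"dp": [0,250,-130],"roll": 0,"jaw": 100},
])

```text
time_s: 7.28
tcp_pos: [0.4247, -0.178, 0.2534]
eef_rot: [180.0, -0.3, -1.8]
contact_force: [0.7, 0.2, 0.7]
gripper_width: 0.0876
gripper_force: 0.0
```

```bash
python3 - <<'E'
from h import *
s=r.get_state();print(s['tcp_pos'])
c=cap('wrist','w3.png');np.save('w3.npy',c,allow_pickle=True)
t=cap('top','top3.png');np.save('t3.npy',t,allow_pickle=True)
i=cv2.resize(c['image'][0:240,100:540],(800,436),interpolation=cv2.INTER_CUBIC)
# predicted dimples
C=np.array([.552,-.097]);ya=np.radians(-1.84);Rk=np.array([[np.cos(ya),-np.sin(ya)],[np.sin(ya),np.cos(ya)]])
P=[np.r_[C+Rk@[x,y],.014] for y in(-.134,-.066) for x in(-.056,0,.056)]
print(np.round(P,4))
for u,v in proj(c,P): cv2.drawMarker(i,(int((u-100)*800/440),int(v*436/240)),(0,0,255),0,10,1)
cv2.imwrite('pics/w3c.png',i)
j=cv2.resize(t['image'][130:265,195:445],None,fx=3.2,fy=3.2,interpolation=cv2.INTER_CUBIC)
for u,v in proj(t,P): cv2.drawMarker(j,(int((u-195)*3.2),int((v-130)*3.2)),(0,0,255),0,8,1)
cv2.imwrite('pics/t3c.png',j)
E
```

```text
[ 0.42472025 -0.17803535  0.25344092]
[[ 0.4917 -0.2291  0.014 ]
 [ 0.5477 -0.2309  0.014 ]
 [ 0.6037 -0.2327  0.014 ]
 [ 0.4939 -0.1612  0.014 ]
 [ 0.5499 -0.163   0.014 ]
 [ 0.6059 -0.1648  0.014 ]]
```

View pics/w3c.png

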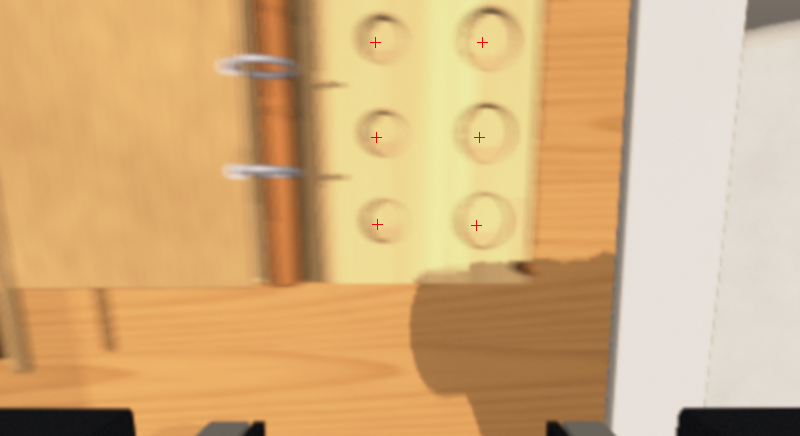

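View pics/t3c.png

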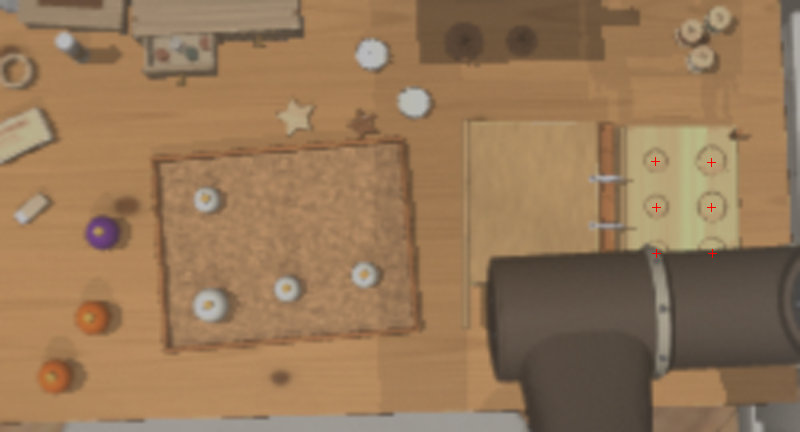

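>>> send_rows([
  {"dp": [0,-60,0],"roll": 0,"jaw": 100},
  {"dp": [0,-120,0],"roll": 0,"jaw": 100},
  {"dp": [0,-180,0],"roll": 0,"jaw": 100},
  {"dp": [0,-240,0],"roll": 0,"jaw": 100},
  {"dp": [0,-300,0],"roll": 0,"jaw": 100},
])

```text
time_s: 8.0
tcp_pos: [0.4334, 0.1258, 0.2517]
eef_rot: [-179.9, -0.1, -1.8]
contact_force: [1.5, -0.5, -0.3]
gripper_width: 0.0877
gripper_force: 0.0
```

>>> send_rows([
  {"dp": [-10,-60,0],"roll": 0,"jaw": 100},
  {"dp": [-30,-115,0],"roll": 0,"jaw": 100},
  {"dp": [-55,-160,0],"roll": 0,"jaw": 100},
  {"dp": [-55,-165,0],"roll": 0,"jaw": 100},
  {"dp": [-55,-165,0],"roll": 0,"jaw": 100},
])

```text
time_s: 8.62
tcp_pos: [0.384, 0.2906, 0.2509]
eef_rot: [-180.0, -0.0, -1.7]
contact_force: [-0.3, 0.1, 0.3]
gripper_width: 0.0874
gripper_force: 0.0
```

```bash
python3 - <<'E'
from h import *
from scipy.optimize import least_squares
c3=np.load('w3.npy',allow_pickle=True).item()
px=np.array([(484,221),(488,133),(490,39),(382,221),(383,133),(382,39)],float)
px=np.c_[100+px[:,0]*.55,px[:,1]*240/436]
Wd=w(c3,px,.014)[:,:2]
K=np.array([(x,y) for y in(-.134,-.066) for x in(-.056,0,.056)])
def f(p):
    a=p[2];return ((K@np.array([[np.cos(a),np.sin(a)],[-np.sin(a),np.cos(a)]])+p[:2]-Wd)*1000).ravel()
q=least_squares(f,[.55,-.1,-.03]);print('keeper wrist',q.x[:2],np.degrees(q.x[2]),np.round(q.fun,1))
s=r.get_state();print(s['tcp_pos'],s['eef_rot'])
c=cap('wrist','w4.png')
cv2.imwrite('pics/w4c.png',c['image'])
hsv=cv2.cvtColor(c['image'],cv2.COLOR_BGR2HSV)
m=((hsv[...,1]<60)&(hsv[...,2]>120)).astype(np.uint8);m[215:]=0
n,l,st,ce=cv2.connectedComponentsWithStats(m)
for k in range(1,n):
    if st[k,4]>60: print(st[k],ce[k],np.round(w(c,[ce[k]],.022)[0]*1000,1),np.round(w(c,[ce[k]],.027)[0]*1000,1))
E
```

```text
keeper wrist [ 0.55449918 -0.10153823] -1.9391323773072784 [-0.3  0.4 -0.2  0.9  0.1 -0.  -0.1 -1.   0.   0.   0.4 -0.2]
[0.38398916 0.29059063 0.2509177 ] [-1.79979953e+02 -1.33011357e-02 -1.74339059e+00]
[220   0  29  29 592] [234.92060811  14.29054054] [572.5 382.6  22. ] [570.8 381.3  27. ]
[ 40  32  16  16 143] [47.23076923 39.73426573] [555.9 601.5  22. ] [554.5 597.2  27. ]
[389  85  27  27 491] [401.62729124  98.18126273] [478.1 194.8  22. ] [477.7 196.1  27. ]
[311 100  26  27 463] [323.20950324 112.96976242] [463.9 287.8  22. ] [463.7 287.8  27. ]
[229 114  36  34 875] [246.992 130.368] [446.5 380.6  22. ] [446.6 379.4  27. ]
```

View pics/w4c.png

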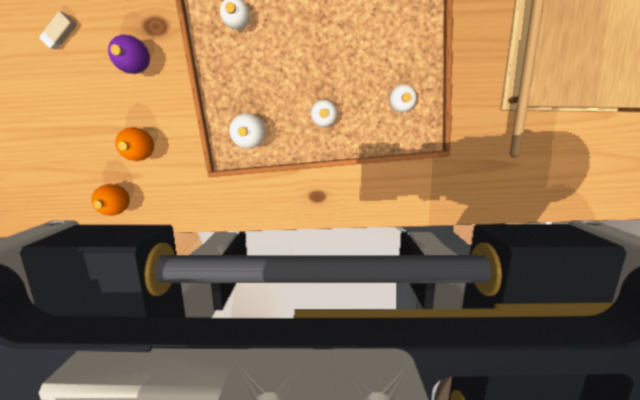

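The wrist view confirms four white baubles. The large one is at (247,130) and the small ones at (324,113), (403,98) and (235,14). The orange and purple baubles are outside the tray. First pick is the small one at (403,98).

>>> send_rows([
  {"dp": [40,40,0],"roll": 0,"jaw": 75},
  {"dp": [80,80,20],"roll": 0,"jaw": 75},
  {"dp": [95,93,70],"roll": 0,"jaw": 75},
  {"dp": [95,93,120],"roll": 0,"jaw": 75},
  {"dp": [95,93,160],"roll": 0,"jaw": 75},
], newtons=8)

```text
time_s: 9.3
tcp_pos: [0.4765, 0.192, 0.089]
eef_rot: [180.0, 0.0, -2.0]
contact_force: [-0.3, 0.2, -0.6]
gripper_width: 0.0658
gripper_force: 0.0
```

```bash
python3 - <<'E'
from h import *
s=r.get_state();print(s['tcp_pos'],s['gripper_width'])
c=cap('wrist','w5.png')
hsv=cv2.cvtColor(c['image'],cv2.COLOR_BGR2HSV)
m=((hsv[...,1]<60)&(hsv[...,2]>120)).astype(np.uint8);m[290:]=0
n,l,st,ce=cv2.connectedComponentsWithStats(m)
for k in range(1,n):
    if st[k,4]>60: print(st[k],ce[k],np.round(w(c,[ce[k]],.02)[0]*1000,1))
E
```

```text
[0.47649871 0.19202702 0.08898059] 0.06579262155435193
[   5   67   60   48 2001] [36.97351324 90.57921039] [573.7 381.6  20. ]
[ 299  196   42   41 1133] [319.67343336 214.40070609] [479.8 194.3  20. ]
[184 219  35  35 394] [207.38324873 232.09390863] [468.9 279.   20. ]
[  0 221  74  30 521] [ 28.9596929  233.80038388] [471.9 417.   20. ]
[593 224  47  21 299] [619.19063545 233.70568562] [456.1 -34.5  20. ]
[216 233  40  21 496] [236.84072581 243.65322581] [458.8 257.9  20. ]
[392 233  40  22 463] [409.12095032 243.58315335] [454.3 127.4  20. ]
[205 268  56   2 111] [232.25225225 268.5045045 ] [438.3 263.8  20. ]
[204 271  56   6 288] [231.04166667 273.89930556] [433.7 265.3  20. ]
```

View pics/w5.png

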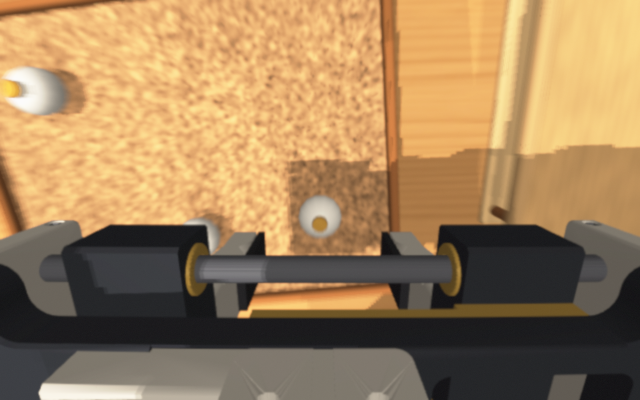

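The bauble is centred between the open fingers, at (320,215) against a finger midpoint of about 323. Descending and closing.

>>> send_rows([
  {"dp": [2,-1,30],"roll": 0,"jaw": 75},
  {"dp": [2,-1,55],"roll": 0,"jaw": 75},
  {"dp": [2,-1,56],"roll": 0,"jaw": 75},
  {"dp": [2,-1,56],"roll": 0,"jaw": 40},
  {"dp": [2,-1,56],"roll": 0,"jaw": 30},
])

```text
time_s: 9.98
tcp_pos: [0.4792, 0.1957, 0.0358]
eef_rot: [-179.9, -0.1, -1.8]
contact_force: [-0.6, 0.3, 0.0]
gripper_width: 0.0511
gripper_force: 0.0
```

>>> send_rows([
  {"dp": [0,0,0],"roll": 0,"jaw": 0},
  {"dp": [0,0,0],"roll": 0,"jaw": 0},
  {"dp": [0,0,0],"roll": 0,"jaw": 0},
])

```text
time_s: 10.35
tcp_pos: [0.4786, 0.1955, 0.0348]
eef_rot: [-180.0, -0.0, -1.8]
contact_force: [-0.5, 0.0, 4.9]
gripper_width: 0.0305
gripper_force: 8.0
```

>>> send_rows([
  {"dp": [0,0,-10],"roll": 0,"jaw": 0},
  {"dp": [0,0,-25],"roll": 0,"jaw": 0},
  {"dp": [0,0,-45],"roll": 0,"jaw": 0},
  {"dp": [0,0,-65],"roll": 0,"jaw": 0},
  {"dp": [0,0,-65],"roll": 0,"jaw": 0},
])

```text
time_s: 10.98
tcp_pos: [0.4794, 0.1962, 0.1018]
eef_rot: [-179.8, -0.2, -1.8]
contact_force: [-0.9, 0.0, 0.4]
gripper_width: 0.0306
gripper_force: 8.0
```

```bash
python3 - <<'E'
from h import *
s=r.get_state();print(s['tcp_pos'],s['gripper_width'],s['contact_force'],s['gripper_force'])
c=cap('wrist','w6.png')
cv2.imwrite('pics/w6c.png',cv2.resize(c['image'][150:300,200:440],None,fx=3,fy=3,interpolation=cv2.INTER_CUBIC))
E
```

```text
[0.4794231  0.19624421 0.10175052] 0.030616885146747323 [-0.88423047  0.0147023   0.42399523] 7.999977841973305
```

View pics/w6c.png

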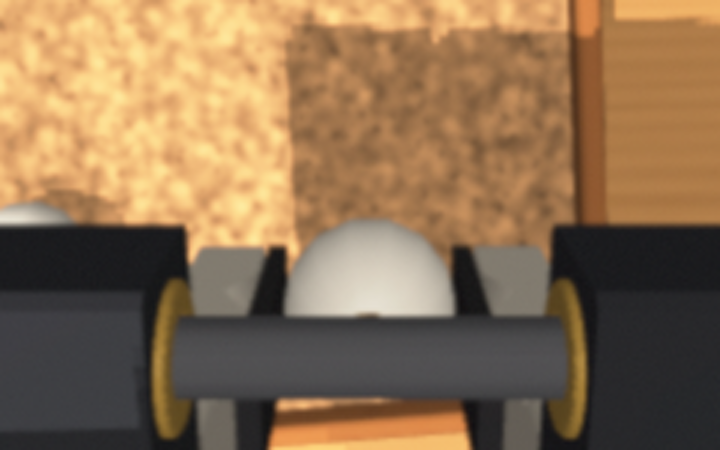

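```bash
cat >> h.py <<'E'
def ring(c,P,rad):
    "silhouette min row of sphere at P"
    C,_=ray(c,[[320,200]]);d=P-C;n=np.linalg.norm(d);d=d/n
    a=np.cross(d,[0,0,1.]);a/=np.linalg.norm(a);b=np.cross(d,a)
    ct=P-d*rad*rad/n;q=rad*np.sqrt(1-(rad/n)**2);t=np.linspace(0,6.283,200)[:,None]
    return proj(c,ct+q*(np.cos(t)*a+np.sin(t)*b))
E
python3 - <<'E'
from h import *
c=r.capture('wrist');s=r.get_state();T=s['tcp_pos']
print(T)
for dz in(-.012,-.015):
  for dx in(-.006,-.003,0,.003,.006):
    q=ring(c,T+[dx,0,dz],.016);print(dz,dx,q[:,1].min().round(1),q[:,0].mean().round(1))
E
```

```text
[0.47836004 0.19543047 0.09982864]
-0.012 -0.006 232.2 324.0
-0.012 -0.003 227.2 323.8
-0.012 0 222.2 323.7
-0.012 0.003 217.1 323.5
-0.012 0.006 211.9 323.3
-0.015 -0.006 230.4 324.0
-0.015 -0.003 225.4 323.8
-0.015 0 220.5 323.7
-0.015 0.003 215.4 323.5
-0.015 0.006 210.4 323.3
```

>>> send_rows([
  {"dp": [4,20,-25],"roll": 0,"jaw": 0},
  {"dp": [8,55,-35],"roll": 0,"jaw": 0},
  {"dp": [12,100,-35],"roll": 0,"jaw": 0},
  {"dp": [16,145,-35],"roll": 0,"jaw": 0},
  {"dp": [20,190,-35],"roll": 0,"jaw": 0},
])

```text
time_s: 11.7
tcp_pos: [0.4918, 0.0034, 0.1338]
eef_rot: [180.0, 0.1, -1.8]
contact_force: [1.1, 0.0, -0.5]
gripper_width: 0.0308
gripper_force: 8.0
```

>>> send_rows([
  {"dp": [4,45,0],"roll": 0,"jaw": 0},
  {"dp": [8,90,0],"roll": 0,"jaw": 0},
  {"dp": [8,135,0],"roll": 0,"jaw": 0},
  {"dp": [8,160,15],"roll": 0,"jaw": 0},
  {"dp": [8,167,35],"roll": 0,"jaw": 0},
])

```text
time_s: 12.32
tcp_pos: [0.4945, -0.1639, 0.0985]
eef_rot: [-180.0, 0.0, -2.0]
contact_force: [-0.7, 0.5, -1.9]
gripper_width: 0.0305
gripper_force: 8.0
```

>>> send_rows([
  {"dp": [0,0,0],"roll": 0,"jaw": 0},
])

```text
time_s: 12.45
tcp_pos: [0.4933, -0.1629, 0.0974]
eef_rot: [180.0, 0.3, -1.9]
contact_force: [0.8, -0.0, -1.2]
gripper_width: 0.031
gripper_force: 8.0
```

```bash
python3 - <<'E'
from h import *
s=r.get_state();T=s['tcp_pos'];print(T,s['gripper_width'],s['eef_rot'])
c=cap('wrist','w7.png');np.save('w7.npy',c,allow_pickle=True);print(c['tvec'])
i=c['image'].copy()
C=np.array([.5535,-.098]);ya=np.radians(-1.9);Rk=np.array([[np.cos(ya),-np.sin(ya)],[np.sin(ya),np.cos(ya)]])
for y,rr in((-.134,.018),(-.066,.014)):
  for x in(-.056,0,.056):
    P=[np.r_[C+Rk@[x+rr*np.cos(t),y+rr*np.sin(t)],.014] for t in np.linspace(0,6.28,60)]
    cv2.polylines(i,[np.round(proj(c,P)).astype(int)],True,(0,0,255),1)
cv2.imwrite('pics/w7c.png',cv2.resize(i[0:260,180:520],None,fx=2.2,fy=2.2,interpolation=cv2.INTER_CUBIC))
E
```

```text
[ 0.49328492 -0.16289394  0.09743506] 0.031005639205847868 [179.99485273   0.26294351  -1.91602341]
[-0.14645887  0.48579731  0.37716931]
```

View pics/w7c.png

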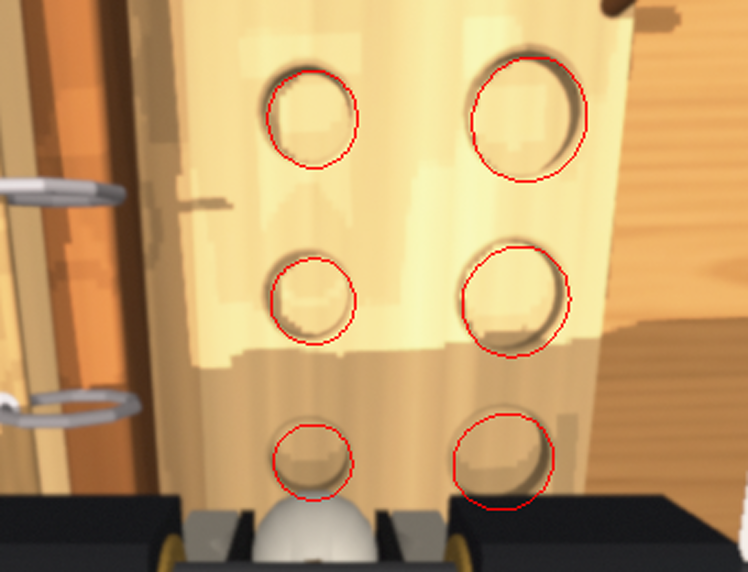

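The overlay sits about 1.2 mm off the real dimples in y and 1.5 mm in x. I'll correct for that and lower the bauble.

>>> send_rows([
  {"dp": [3,-2,15],"roll": 0,"jaw": 0},
  {"dp": [3,-2,35],"roll": 0,"jaw": 0},
  {"dp": [3,-2,50],"roll": 0,"jaw": 0},
  {"dp": [3,-2,57],"roll": 0,"jaw": 0},
  {"dp": [3,-2,60],"roll": 0,"jaw": 0},
])

```text
time_s: 13.12
tcp_pos: [0.4982, -0.1603, 0.0391]
eef_rot: [180.0, 0.0, -1.8]
contact_force: [0.0, -0.5, 1.0]
gripper_width: 0.031
gripper_force: 8.0
```

>>> send_rows([
  {"dp": [0,0,0],"roll": 0,"jaw": 0},
  {"dp": [0,0,1],"roll": 0,"jaw": 0},
])

```text
time_s: 13.38
tcp_pos: [0.4986, -0.1605, 0.0389]
eef_rot: [-180.0, -0.1, -1.8]
contact_force: [-0.6, -0.8, -1.5]
gripper_width: 0.0305
gripper_force: 8.0
```

>>> send_rows([
  {"dp": [-1,0,1],"roll": 0,"jaw": 0},
  {"dp": [-1,0,1.5],"roll": 0,"jaw": 0},
  {"dp": [-1,0,1.5],"roll": 0,"jaw": 40},
  {"dp": [-1,0,1.5],"roll": 0,"jaw": 55},
  {"dp": [-1,0,1.5],"roll": 0,"jaw": 55},
])

```text
time_s: 14.0
tcp_pos: [0.4972, -0.1604, 0.0369]
eef_rot: [-180.0, -0.0, -1.8]
contact_force: [0.0, 0.3, -0.3]
gripper_width: 0.0469
gripper_force: 0.0
```

>>> send_rows([
  {"dp": [0,0,-20],"roll": 0,"jaw": 60},
  {"dp": [0,0,-60],"roll": 0,"jaw": 75},
  {"dp": [0,0,-100],"roll": 0,"jaw": 75},
  {"dp": [-30,-50,-130],"roll": 0,"jaw": 75},
  {"dp": [-60,-110,-130],"roll": 0,"jaw": 75},
])

```text
time_s: 14.62
tcp_pos: [0.4445, -0.0544, 0.1688]
eef_rot: [-179.9, -0.2, -2.0]
contact_force: [1.0, 1.8, 0.3]
gripper_width: 0.0654
gripper_force: 0.0
```

```bash
python3 - <<'E'
from h import *
s=r.get_state();print(s['tcp_pos'])
c=cap('wrist','w8.png');t=cap('top','t8.png')
i=cv2.resize(c['image'][0:230,100:540],(790,413),interpolation=cv2.INTER_CUBIC)
cv2.imwrite('pics/w8c.png',i)
from h import *
def base(im):
  hsv=cv2.cvtColor(im,cv2.COLOR_BGR2HSV)
  return ((hsv[...,1]<50)&(hsv[...,2]>110)).astype(np.uint8)
n,l,st,ce=cv2.connectedComponentsWithStats(base(t['image']))
for k in range(1,n):
  if 15<st[k,4]<200 and 240<ce[k][0]<440 and 165<ce[k][1]<250: print(st[k],ce[k],np.round(w(t,[ce[k]],.022)[0]*1000,1))
m=base(c['image']);m[215:]=0
n,l,st,ce=cv2.connectedComponentsWithStats(m)
for k in range(1,n):
  if 60<st[k,4]<3000: print('W',st[k],np.round(w(c,[ce[k]],.022)[0]*1000,1))
E
```

```text
[ 0.44448063 -0.05443995  0.16876026]
[379 185  10   2  19] [383.26315789 185.47368421] [587.2 -97.7  22. ]
[256 189   7   7  39] [259.         192.07692308] [573.5 384.8  22. ]
[281 216   8   8  40] [284.275 219.9  ] [463.4 288.7  22. ]
[256 220  10  10  74] [260.58108108 224.86486486] [446.6 380.2  22. ]
[341 223  13  29 108] [347.18518519 236.64814815] [393.1  48.3  22. ]
W [337  23  27  12 155] [593.5 -82.9  22. ]
W [337 102  17  10  86] [527.2 -77.9  22. ]
W [356 104  24   7  83] [526.5 -98.3  22. ]
W [413 125  34  30 651] [ 494.5 -155.1   22. ]
```

View pics/w8c.png

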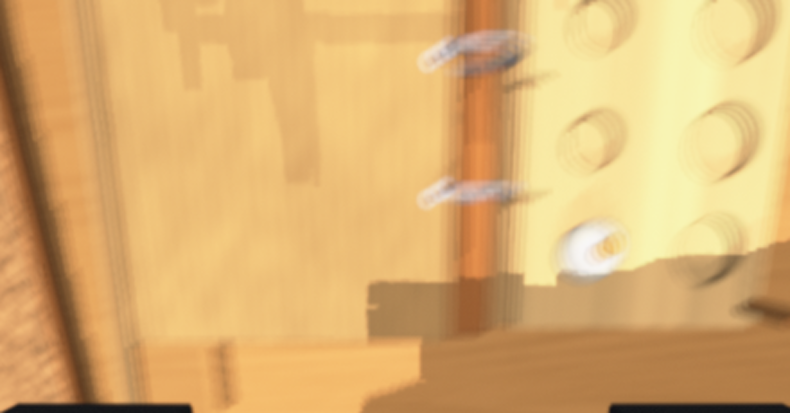

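Seated: the bauble fills the near small dimple at crop (592,248). Next pick is the small one at about (464,289).

>>> send_rows([
  {"dp": [12,-60,0],"roll": 0,"jaw": 75},
  {"dp": [12,-120,0],"roll": 0,"jaw": 75},
  {"dp": [12,-180,0],"roll": 0,"jaw": 75},
  {"dp": [12,-240,0],"roll": 0,"jaw": 75},
  {"dp": [12,-300,0],"roll": 0,"jaw": 75},
])

```text
time_s: 15.35
tcp_pos: [0.4652, 0.2461, 0.1667]
eef_rot: [-180.0, -0.0, -1.8]
contact_force: [2.1, -0.1, -0.2]
gripper_width: 0.0654
gripper_force: 0.0
```

>>> send_rows([
  {"dp": [0,-38,20],"roll": 0,"jaw": 75},
  {"dp": [0,-38,60],"roll": 0,"jaw": 75},
  {"dp": [0,-38,75],"roll": 0,"jaw": 75},
  {"dp": [0,-38,75],"roll": 0,"jaw": 75},
])

```text
time_s: 15.85
tcp_pos: [0.4663, 0.2813, 0.091]
eef_rot: [179.9, 0.1, -1.8]
contact_force: [0.2, 0.3, 0.8]
gripper_width: 0.0661
gripper_force: 0.0
```

```bash
cat >> h.py <<'E'
def whites(c,z=.02,vmax=290):
    hsv=cv2.cvtColor(c['image'],cv2.COLOR_BGR2HSV)
    m=((hsv[...,1]<60)&(hsv[...,2]>120)).astype(np.uint8);m[vmax:]=0
    n,l,st,ce=cv2.connectedComponentsWithStats(m)
    for k in range(1,n):
        x,y,ww,hh,a=st[k]
        if 300<a<4000 and 15<ww<75:
            p=[x+ww/2-.5,y+hh/2-.5]; print([int(q) for q in st[k]],np.round(w(c,[p],z)[0]*1000,1))
E
python3 - <<'E'
from h import *
for _ in range(3): print(np.round(r.get_state()['tcp_pos'],4))
whites(cap('wrist','w9.png'),.02,225)
E
```

```text
[0.4663 0.2813 0.091 ]
[0.4663 0.2813 0.091 ]
[0.4663 0.2813 0.091 ]
[133, 40, 55, 52, 1841] [575.1 385.2  20. ]
[293, 201, 42, 24, 774] [470.6 288.   20. ]
```

>>> send_rows([
  {"dp": [-2,-6,15],"roll": 0,"jaw": 75},
  {"dp": [-2,-6,40],"roll": 0,"jaw": 75},
  {"dp": [-2,-6,56],"roll": 0,"jaw": 75},
  {"dp": [-2,-6,57],"roll": 0,"jaw": 75},
  {"dp": [-2,-6,57],"roll": 0,"jaw": 40},
])

```text
time_s: 16.52
tcp_pos: [0.465, 0.2886, 0.0352]
eef_rot: [-180.0, -0.0, -1.8]
contact_force: [0.3, 1.0, 0.4]
gripper_width: 0.0602
gripper_force: 0.0
```

>>> send_rows([
  {"dp": [0,0,0],"roll": 0,"jaw": 30},
  {"dp": [0,0,0],"roll": 0,"jaw": 0},
  {"dp": [0,0,0],"roll": 0,"jaw": 0},
  {"dp": [0,0,0],"roll": 0,"jaw": 0},
])

```text
time_s: 17.02
tcp_pos: [0.4648, 0.2885, 0.0351]
eef_rot: [-180.0, -0.0, -1.8]
contact_force: [-1.4, -0.9, 2.2]
gripper_width: 0.0304
gripper_force: 8.0
```

>>> send_rows([
  {"dp": [0,0,-15],"roll": 0,"jaw": 0},
  {"dp": [0,0,-35],"roll": 0,"jaw": 0},
  {"dp": [0,0,-65],"roll": 0,"jaw": 0},
  {"dp": [0,0,-65],"roll": 0,"jaw": 0},
  {"dp": [0,0,-65],"roll": 0,"jaw": 0},
])

```text
time_s: 17.65
tcp_pos: [0.4645, 0.2883, 0.1002]
eef_rot: [-180.0, -0.0, -1.8]
contact_force: [0.6, 0.2, -0.3]
gripper_width: 0.0309
gripper_force: 8.0
```

```bash
cat >> h.py <<'E'
def held(c,T,rad,dz):
    "ball in fingers: x offset from TCP, from the top silhouette row"
    hsv=cv2.cvtColor(c['image'],cv2.COLOR_BGR2HSV)
    m=(hsv[...,1]<60)&(hsv[...,2]>120)
    col=m[180:250,318:329].sum(1)>6
    row=180+np.argmax(col)
    d=np.linspace(-.012,.012,49);rows=[ring(c,np.array(T)+[x,0,dz],rad)[:,1].min() for x in d]
    print('row',row,'dx mm',1000*d[np.argmin(abs(np.array(rows)-row))])
E
python3 - <<'E'
from h import *
c=cap('wrist','w10.png');s=r.get_state();print(s['tcp_pos'],s['gripper_width'],s['gripper_force'])
held(c,s['tcp_pos'],.016,-.014)
E
```

```text
[0.46436271 0.28805357 0.09966058] 0.030606623909543856 7.999989758245647
row 224 dx mm -2.0
```

>>> send_rows([
  {"dp": [10,20,-25],"roll": 0,"jaw": 0},
  {"dp": [25,65,-35],"roll": 0,"jaw": 0},
  {"dp": [40,115,-35],"roll": 0,"jaw": 0},
  {"dp": [55,165,-35],"roll": 0,"jaw": 0},
  {"dp": [70,215,-35],"roll": 0,"jaw": 0},
])

```text
time_s: 18.32
tcp_pos: [0.5276, 0.0695, 0.1341]
eef_rot: [180.0, 0.1, -1.8]
contact_force: [0.5, 0.3, 0.2]
gripper_width: 0.0307
gripper_force: 8.0
```

>>> send_rows([
  {"dp": [12,50,0],"roll": 0,"jaw": 0},
  {"dp": [24,100,0],"roll": 0,"jaw": 0},
  {"dp": [34,150,0],"roll": 0,"jaw": 0},
  {"dp": [34,200,0],"roll": 0,"jaw": 0},
  {"dp": [34,233,15],"roll": 0,"jaw": 0},
])

```text
time_s: 18.95
tcp_pos: [0.5544, -0.1649, 0.1195]
eef_rot: [180.0, -0.0, -1.9]
contact_force: [-0.2, 0.6, 0.4]
gripper_width: 0.031
gripper_force: 8.0
```

>>> send_rows([
  {"dp": [0,0,20],"roll": 0,"jaw": 0},
  {"dp": [0,0,40],"roll": 0,"jaw": 0},
  {"dp": [0,0,50],"roll": 0,"jaw": 0},
  {"dp": [0,0,50],"roll": 0,"jaw": 0},
])

```text
time_s: 19.45
tcp_pos: [0.5537, -0.1627, 0.0688]
eef_rot: [180.0, 0.1, -1.8]
contact_force: [-0.0, -0.3, -0.2]
gripper_width: 0.0307
gripper_force: 8.0
```

>>> send_rows([
  {"dp": [1,0,15],"roll": 0,"jaw": 0},
  {"dp": [1,0,26],"roll": 0,"jaw": 0},
  {"dp": [1,0,31],"roll": 0,"jaw": 0},
  {"dp": [1,0,32],"roll": 0,"jaw": 0},
  {"dp": [1,0,32],"roll": 0,"jaw": 0},
])

```text
time_s: 20.08
tcp_pos: [0.5555, -0.1628, 0.0379]
eef_rot: [180.0, -0.0, -1.8]
contact_force: [-0.4, -0.8, -1.3]
gripper_width: 0.0311
gripper_force: 8.0
```

>>> send_rows([
  {"dp": [0,0,0],"roll": 0,"jaw": 40},
  {"dp": [0,0,0],"roll": 0,"jaw": 55},
  {"dp": [0,0,0],"roll": 0,"jaw": 55},
  {"dp": [0,0,-15],"roll": 0,"jaw": 60},
  {"dp": [0,0,-60],"roll": 0,"jaw": 75},
])

```text
time_s: 20.7
tcp_pos: [0.5539, -0.1628, 0.0972]
eef_rot: [180.0, 0.3, -1.8]
contact_force: [1.3, -0.1, 0.4]
gripper_width: 0.058
gripper_force: 0.0
```

>>> send_rows([
  {"dp": [0,0,-50],"roll": 0,"jaw": 75},
  {"dp": [0,-40,-80],"roll": 0,"jaw": 75},
  {"dp": [0,-100,-80],"roll": 0,"jaw": 75},
  {"dp": [0,-160,-80],"roll": 0,"jaw": 75},
  {"dp": [0,-220,-80],"roll": 0,"jaw": 75},
])

```text
time_s: 21.32
tcp_pos: [0.5623, 0.0589, 0.1794]
eef_rot: [-180.0, -0.1, -1.8]
contact_force: [1.6, 1.1, 0.4]
gripper_width: 0.0656
gripper_force: 0.0
```

```bash
python3 - <<'E'
from h import *
print(r.get_state()['tcp_pos'])
t=cap('top','t11.png')
hsv=cv2.cvtColor(t['image'],cv2.COLOR_BGR2HSV)
m=((hsv[...,1]<50)&(hsv[...,2]>110)).astype(np.uint8)
n,l,st,ce=cv2.connectedComponentsWithStats(m)
for k in range(1,n):
  if 15<st[k,4]<200 and 240<ce[k][0]<440 and 165<ce[k][1]<250: print(st[k],np.round(w(t,[ce[k]],.022)[0]*1000,1))
E
```

```text
[0.56234284 0.0588817  0.17935587]
[301 184  15  23 129] [555.7 195.7  22. ]
[379 185  10   2  17] [587.1 -99.   22. ]
[256 189   8   7  40] [573.4 384.4  22. ]
[397 190   8   8  38] [ 553.7 -161.8   22. ]
[397 205   8   8  38] [ 496.2 -159.3   22. ]
[256 220  10  10  76] [446.6 380.6  22. ]
```

>>> send_rows([
  {"dp": [0,-60,0],"roll": 0,"jaw": 75},
  {"dp": [0,-120,0],"roll": 0,"jaw": 75},
  {"dp": [0,-180,0],"roll": 0,"jaw": 75},
  {"dp": [1,-240,0],"roll": 0,"jaw": 75},
  {"dp": [1,-295,10],"roll": 0,"jaw": 75},
])

```text
time_s: 22.0
tcp_pos: [0.5731, 0.3544, 0.1699]
eef_rot: [-179.9, -0.1, -1.8]
contact_force: [1.5, -0.5, 0.0]
gripper_width: 0.0657
gripper_force: 0.0
```

>>> send_rows([
  {"dp": [0,-31,20],"roll": 0,"jaw": 75},
  {"dp": [0,-31,60],"roll": 0,"jaw": 75},
  {"dp": [0,-31,80],"roll": 0,"jaw": 75},
  {"dp": [0,-31,80],"roll": 0,"jaw": 75},
  {"dp": [0,-31,80],"roll": 0,"jaw": 75},
])

```text
time_s: 22.62
tcp_pos: [0.5744, 0.3833, 0.0894]
eef_rot: [-179.9, -0.1, -1.8]
contact_force: [0.1, 0.2, 0.3]
gripper_width: 0.0657
gripper_force: 0.0
```

```bash
python3 - <<'E'
from h import *
print(np.round(r.get_state()['tcp_pos'],4))
whites(cap('wrist','w12.png'),.02,240)
E
```

```text
[0.5744 0.3833 0.0894]
[0, 58, 63, 88, 3065] [664.4 580.5  20. ]
[303, 199, 42, 41, 1153] [574.1 383.   20. ]
[3, 208, 71, 32, 514] [577.  599.7  20. ]
```

>>> send_rows([
  {"dp": [-2,0,15],"roll": 0,"jaw": 75},
  {"dp": [-2,0,40],"roll": 0,"jaw": 75},
  {"dp": [-2,0,54],"roll": 0,"jaw": 75},
  {"dp": [-2,0,55],"roll": 0,"jaw": 75},
  {"dp": [-2,0,55],"roll": 0,"jaw": 40},
])

```text
time_s: 23.3
tcp_pos: [0.5721, 0.3833, 0.0332]
eef_rot: [-180.0, -0.0, -1.8]
contact_force: [0.2, 0.4, 1.1]
gripper_width: 0.0601
gripper_force: 0.0
```

>>> send_rows([
  {"dp": [0,0,0],"roll": 0,"jaw": 30},
  {"dp": [0,0,0],"roll": 0,"jaw": 0},
  {"dp": [0,0,0],"roll": 0,"jaw": 0},
  {"dp": [0,0,0],"roll": 0,"jaw": 0},
])

```text
time_s: 23.8
tcp_pos: [0.5719, 0.3831, 0.0331]
eef_rot: [-180.0, -0.0, -1.8]
contact_force: [-0.5, -0.3, 1.6]
gripper_width: 0.0305
gripper_force: 8.0
```

>>> send_rows([
  {"dp": [0,0,-15],"roll": 0,"jaw": 0},
  {"dp": [0,0,-35],"roll": 0,"jaw": 0},
  {"dp": [0,0,-65],"roll": 0,"jaw": 0},
  {"dp": [0,0,-65],"roll": 0,"jaw": 0},
  {"dp": [0,0,-65],"roll": 0,"jaw": 0},
])

```text
time_s: 24.42
tcp_pos: [0.5716, 0.3829, 0.0982]
eef_rot: [-180.0, -0.0, -1.8]
contact_force: [-1.0, -0.2, -0.9]
gripper_width: 0.0308
gripper_force: 8.0
```

```bash
python3 - <<'E'
from h import *
c=cap('wrist','w13.png');s=r.get_state();print(s['tcp_pos'],s['gripper_width'],s['gripper_force'])
held(c,s['tcp_pos'],.016,-.014)
E
```

```text
[0.57135529 0.38267839 0.09751448] 0.03081168819715853 7.9999684350332245
row 220 dx mm 0.5000000000000004
```

>>> send_rows([
  {"dp": [5,20,-25],"roll": 0,"jaw": 0},
  {"dp": [11,67,-35],"roll": 0,"jaw": 0},
  {"dp": [16,117,-35],"roll": 0,"jaw": 0},
  {"dp": [21,167,-35],"roll": 0,"jaw": 0},
  {"dp": [26,217,-35],"roll": 0,"jaw": 0},
])

```text
time_s: 25.1
tcp_pos: [0.5903, 0.1635, 0.132]
eef_rot: [180.0, 0.1, -1.8]
contact_force: [0.5, 0.5, -0.6]
gripper_width: 0.0307
gripper_force: 8.0
```

>>> send_rows([
  {"dp": [6,50,0],"roll": 0,"jaw": 0},
  {"dp": [12,100,0],"roll": 0,"jaw": 0},
  {"dp": [18,150,0],"roll": 0,"jaw": 0},
  {"dp": [24,200,0],"roll": 0,"jaw": 0},
  {"dp": [28,250,0],"roll": 0,"jaw": 0},
])

```text
time_s: 25.72
tcp_pos: [0.6104, -0.0872, 0.1319]
eef_rot: [180.0, 0.1, -1.8]
contact_force: [0.2, 0.2, -1.0]
gripper_width: 0.0308
gripper_force: 8.0
```

>>> send_rows([
  {"dp": [0,45,0],"roll": 0,"jaw": 0},
  {"dp": [0,80,10],"roll": 0,"jaw": 0},
  {"dp": [0,80,40],"roll": 0,"jaw": 0},
  {"dp": [0,80,65],"roll": 0,"jaw": 0},
  {"dp": [0,80,65],"roll": 0,"jaw": 0},
])

```text
time_s: 26.35
tcp_pos: [0.6062, -0.1656, 0.065]
eef_rot: [180.0, 0.3, -1.9]
contact_force: [0.6, 0.5, 0.6]
gripper_width: 0.0306
gripper_force: 8.0
```

>>> send_rows([
  {"dp": [1,0,15],"roll": 0,"jaw": 0},
  {"dp": [1,0,24],"roll": 0,"jaw": 0},
  {"dp": [1,0,28],"roll": 0,"jaw": 0},
  {"dp": [1,0,29],"roll": 0,"jaw": 0},
  {"dp": [1,0,29],"roll": 0,"jaw": 0},
])

```text
time_s: 26.98
tcp_pos: [0.6095, -0.1655, 0.039]
eef_rot: [180.0, -0.0, -1.8]
contact_force: [0.2, -0.2, -1.1]
gripper_width: 0.0308
gripper_force: 8.0
```

>>> send_rows([
  {"dp": [0,0,1.5],"roll": 0,"jaw": 0},
  {"dp": [0,0,2.5],"roll": 0,"jaw": 0},
  {"dp": [0,0,2.5],"roll": 0,"jaw": 40},
  {"dp": [0,0,2.5],"roll": 0,"jaw": 55},
  {"dp": [0,0,2.5],"roll": 0,"jaw": 55},
])

```text
time_s: 27.6
tcp_pos: [0.6094, -0.1655, 0.0363]
eef_rot: [-180.0, -0.0, -1.8]
contact_force: [-0.1, -0.7, 0.3]
gripper_width: 0.0466
gripper_force: 0.0
```

>>> send_rows([
  {"dp": [0,0,-15],"roll": 0,"jaw": 60},
  {"dp": [0,0,-55],"roll": 0,"jaw": 75},
  {"dp": [0,0,-115],"roll": 0,"jaw": 85},
  {"dp": [0,-40,-140],"roll": 0,"jaw": 85},
  {"dp": [-20,-100,-140],"roll": 0,"jaw": 85},
])

```text
time_s: 28.22
tcp_pos: [0.5949, -0.0654, 0.1801]
eef_rot: [-180.0, -0.4, -1.9]
contact_force: [0.8, 1.0, -1.5]
gripper_width: 0.074
gripper_force: 0.0
```

>>> send_rows([
  {"dp": [-20,-60,0],"roll": 0,"jaw": 85},
  {"dp": [-40,-115,0],"roll": 0,"jaw": 85},
  {"dp": [-60,-170,0],"roll": 0,"jaw": 85},
  {"dp": [-80,-225,0],"roll": 0,"jaw": 85},
  {"dp": [-100,-280,0],"roll": 0,"jaw": 85},
])

```text
time_s: 28.85
tcp_pos: [0.501, 0.2193, 0.1777]
eef_rot: [-179.9, -0.1, -1.8]
contact_force: [1.8, -0.0, -0.5]
gripper_width: 0.0744
gripper_force: 0.0
```

```bash
python3 - <<'E'
from h import *
print(r.get_state()['tcp_pos'])
t=cap('top','t14.png')
hsv=cv2.cvtColor(t['image'],cv2.COLOR_BGR2HSV)
m=((hsv[...,1]<50)&(hsv[...,2]>110)).astype(np.uint8)
n,l,st,ce=cv2.connectedComponentsWithStats(m)
for k in range(1,n):
  if 15<st[k,4]<200 and 240<ce[k][0]<440 and 165<ce[k][1]<250: print(st[k],np.round(w(t,[ce[k]],.022)[0]*1000,1))
E
```

```text
[0.50101686 0.21925277 0.1777055 ]
[397 176   7   8  37] [ 610.3 -163.2   22. ]
[379 185  10   2  19] [587.2 -97.7  22. ]
[397 191   8   7  39] [ 552.5 -161.2   22. ]
[397 205   8   8  38] [ 496.2 -159.3   22. ]
[246 224  19  20 125] [411.9 402.6  22. ]
```

>>> send_rows([
  {"dp": [-30,-50,0],"roll": 0,"jaw": 85},
  {"dp": [-60,-100,0],"roll": 0,"jaw": 85},
  {"dp": [-80,-148,0],"roll": 0,"jaw": 85},
  {"dp": [-80,-148,0],"roll": 0,"jaw": 85},
  {"dp": [-80,-148,0],"roll": 0,"jaw": 85},
])

```text
time_s: 29.52
tcp_pos: [0.4262, 0.3678, 0.1768]
eef_rot: [-180.0, -0.0, -1.8]
contact_force: [-0.2, -0.8, -0.1]
gripper_width: 0.0748
gripper_force: 0.0
```

```bash
python3 - <<'E'
from h import *
print(r.get_state()['tcp_pos'])
whites(cap('wrist','w15.png'),.025,225)
E
```

```text
[0.4262431  0.36784727 0.17684058]
[290, 154, 42, 41, 1230] [446.  379.6  25. ]
```

>>> send_rows([
  {"dp": [19,-13,30],"roll": 0,"jaw": 85},
  {"dp": [19,-13,70],"roll": 0,"jaw": 85},
  {"dp": [19,-13,82],"roll": 0,"jaw": 85},
  {"dp": [19,-13,82],"roll": 0,"jaw": 85},
])

```text
time_s: 30.08
tcp_pos: [0.4461, 0.3793, 0.0942]
eef_rot: [179.9, 0.0, -1.9]
contact_force: [0.3, 0.2, 0.5]
gripper_width: 0.0742
gripper_force: 0.0
```

```bash
python3 - <<'E'
from h import *
T=r.get_state()['tcp_pos'];print(T)
c=cap('wrist','w16.png');whites(c,.025,260)
for dx in(-.004,0,.004):
  q=ring(c,np.array([T[0]+dx,T[1],.025]),.021);print(dx,q.min(0),q.max(0))
E
```

```text
[0.44609809 0.37932883 0.0942113 ]
[0, 28, 24, 57, 711] [565.  580.9  25. ]
[294, 191, 56, 57, 2222] [445.8 380.3  25. ]
[0, 225, 54, 24, 348] [438.8 606.9  25. ]
[207, 233, 40, 21, 468] [429.  452.9  25. ]
[399, 233, 43, 22, 450] [423.8 306.2  25. ]
-0.004 [294.63186935 195.41407178] [351.37819257 252.30062477]
0 [294.32347062 190.14803994] [351.3405269  247.24663952]
0.004 [294.01242398 184.82364367] [351.3018845  242.15173718]
```

>>> send_rows([
  {"dp": [-1,0,15],"roll": 0,"jaw": 85},
  {"dp": [-1,0,40],"roll": 0,"jaw": 85},
  {"dp": [-1,0,56],"roll": 0,"jaw": 85},
  {"dp": [-1,0,58],"roll": 0,"jaw": 85},
  {"dp": [-1,0,58],"roll": 0,"jaw": 60},
])

```text
time_s: 30.75
tcp_pos: [0.445, 0.3806, 0.0366]
eef_rot: [-180.0, -0.0, -1.8]
contact_force: [-0.1, 0.1, 0.3]
gripper_width: 0.0688
gripper_force: 0.0
```

>>> send_rows([
  {"dp": [0,0,0],"roll": 0,"jaw": 40},
  {"dp": [0,0,0],"roll": 0,"jaw": 20},
  {"dp": [0,0,0],"roll": 0,"jaw": 0},
  {"dp": [0,0,0],"roll": 0,"jaw": 0},
  {"dp": [0,0,0],"roll": 0,"jaw": 0},
])

```text
time_s: 31.38
tcp_pos: [0.445, 0.3804, 0.0366]
eef_rot: [-180.0, -0.0, -1.8]
contact_force: [-0.1, -1.0, 3.3]
gripper_width: 0.0408
gripper_force: 8.0
```

>>> send_rows([
  {"dp": [0,0,-15],"roll": 0,"jaw": 0},
  {"dp": [0,0,-35],"roll": 0,"jaw": 0},
  {"dp": [0,0,-65],"roll": 0,"jaw": 0},
  {"dp": [0,0,-65],"roll": 0,"jaw": 0},
  {"dp": [0,0,-65],"roll": 0,"jaw": 0},
])

```text
time_s: 32.0
tcp_pos: [0.4446, 0.3802, 0.1015]
eef_rot: [-180.0, 0.0, -1.8]
contact_force: [0.3, 0.4, -1.7]
gripper_width: 0.0407
gripper_force: 8.0
```

```bash
python3 - <<'E'
from h import *
c=cap('wrist','w17.png');s=r.get_state();print(s['tcp_pos'],s['gripper_width'],s['gripper_force'])
held(c,s['tcp_pos'],.021,-.011)
E
```

```text
[0.44448937 0.37990545 0.10101425] 0.04098680835524956 7.999909365316853
row 213 dx mm 0.0
```

>>> send_rows([
  {"dp": [15,15,-25],"roll": 0,"jaw": 0},
  {"dp": [30,57,-35],"roll": 0,"jaw": 0},
  {"dp": [45,107,-35],"roll": 0,"jaw": 0},
  {"dp": [60,157,-35],"roll": 0,"jaw": 0},
  {"dp": [75,207,-35],"roll": 0,"jaw": 0},
])

```text
time_s: 32.67
tcp_pos: [0.5129, 0.1692, 0.1355]
eef_rot: [179.9, 0.1, -1.8]
contact_force: [1.4, 0.6, -1.3]
gripper_width: 0.0406
gripper_force: 8.0
```

>>> send_rows([
  {"dp": [15,50,0],"roll": 0,"jaw": 0},
  {"dp": [30,100,0],"roll": 0,"jaw": 0},
  {"dp": [40,150,0],"roll": 0,"jaw": 0},
  {"dp": [50,200,0],"roll": 0,"jaw": 0},
  {"dp": [50,250,0],"roll": 0,"jaw": 0},
])

```text
time_s: 33.3
tcp_pos: [0.5551, -0.0822, 0.1353]
eef_rot: [180.0, 0.1, -1.8]
contact_force: [0.1, 0.4, -0.0]
gripper_width: 0.0408
gripper_force: 8.0
```

>>> send_rows([
  {"dp": [0,50,0],"roll": 0,"jaw": 0},
  {"dp": [0,100,0],"roll": 0,"jaw": 0},
  {"dp": [0,140,0],"roll": 0,"jaw": 0},
  {"dp": [0,150,25],"roll": 0,"jaw": 0},
  {"dp": [0,150,60],"roll": 0,"jaw": 0},
])

```text
time_s: 33.92
tcp_pos: [0.5503, -0.2317, 0.0754]
eef_rot: [180.0, -0.0, -1.9]
contact_force: [-0.1, -0.2, -0.9]
gripper_width: 0.0406
gripper_force: 8.0
```

>>> send_rows([
  {"dp": [0,0,10],"roll": 0,"jaw": 0},
  {"dp": [0,0,22],"roll": 0,"jaw": 0},
  {"dp": [0,0,28],"roll": 0,"jaw": 0},
  {"dp": [0,0,30],"roll": 0,"jaw": 0},
  {"dp": [0,0,30],"roll": 0,"jaw": 0},
])

```text
time_s: 34.55
tcp_pos: [0.5508, -0.2303, 0.0467]
eef_rot: [180.0, -0.0, -1.8]
contact_force: [1.3, -0.7, -0.3]
gripper_width: 0.0407
gripper_force: 8.0
```

>>> send_rows([
  {"dp": [0,0,5],"roll": 0,"jaw": 0},
  {"dp": [0,0,8],"roll": 0,"jaw": 0},
  {"dp": [0,0,9],"roll": 0,"jaw": 0},
  {"dp": [0,0,9],"roll": 0,"jaw": 0},
  {"dp": [0,0,9],"roll": 0,"jaw": 0},
])

```text
time_s: 35.17
tcp_pos: [0.5505, -0.2304, 0.0373]
eef_rot: [180.0, -0.0, -1.8]
contact_force: [-0.5, 0.8, -0.6]
gripper_width: 0.0407
gripper_force: 8.0
```

>>> send_rows([
  {"dp": [0,0,0],"roll": 0,"jaw": 52},
  {"dp": [0,0,0],"roll": 0,"jaw": 60},
  {"dp": [0,0,0],"roll": 0,"jaw": 60},
  {"dp": [0,0,0],"roll": 0,"jaw": 60},
  {"dp": [0,0,0],"roll": 0,"jaw": 60},
])

```text
time_s: 35.8
tcp_pos: [0.5504, -0.2304, 0.0372]
eef_rot: [180.0, 0.0, -1.8]
contact_force: [-0.9, 0.4, 0.4]
gripper_width: 0.0528
gripper_force: 0.0
```

>>> send_rows([
  {"dp": [0,0,-20],"roll": 0,"jaw": 60},
  {"dp": [0,0,-60],"roll": 0,"jaw": 60},
  {"dp": [0,-50,-100],"roll": 0,"jaw": 60},
  {"dp": [-50,-90,-130],"roll": 0,"jaw": 60},
  {"dp": [-100,-120,-160],"roll": 0,"jaw": 60},
])

```text
time_s: 36.42
tcp_pos: [0.4625, -0.1123, 0.1922]
eef_rot: [180.0, 0.0, -1.8]
contact_force: [1.5, 1.2, 1.4]
gripper_width: 0.0527
gripper_force: 0.0
```

>>> send_rows([
  {"dp": [-10,-50,-20],"roll": 0,"jaw": 60},
  {"dp": [-15,-80,-20],"roll": 0,"jaw": 60},
  {"dp": [-15,-80,-20],"roll": 0,"jaw": 60},
  {"dp": [-15,-80,-20],"roll": 0,"jaw": 60},
])

```text
time_s: 36.92
tcp_pos: [0.4509, -0.033, 0.2116]
eef_rot: [180.0, 0.0, -1.8]
contact_force: [-0.4, 0.3, -0.2]
gripper_width: 0.0525
gripper_force: 0.0
```

```bash
python3 - <<'E'
from h import *
print(r.get_state()['tcp_pos'])
c=cap('wrist','w18.png');t=cap('top','t18.png')
whites(c,.022,215)
hsv=cv2.cvtColor(t['image'],cv2.COLOR_BGR2HSV)
m=((hsv[...,1]<50)&(hsv[...,2]>110)).astype(np.uint8)
n,l,st,ce=cv2.connectedComponentsWithStats(m)
for k in range(1,n):
  if 15<st[k,4]<200 and 240<ce[k][0]<440 and 165<ce[k][1]<250: print(st[k],np.round(w(t,[ce[k]],.022)[0]*1000,1))
a=cv2.resize(c['image'][0:230,140:560],(800,438),interpolation=cv2.INTER_CUBIC)
b=cv2.resize(t['image'][165:235,335:445],None,fx=7.27,fy=2.3) 
cv2.imwrite('pics/w18c.png',a)
E
```

```text
[ 0.45088758 -0.03300137  0.21160723]
[433, 9, 34, 35, 776] [ 609.9 -164.8   22. ]
[488, 65, 45, 42, 1358] [ 552.1 -232.9   22. ]
[429, 70, 31, 32, 662] [ 553.6 -163.    22. ]
[424, 126, 31, 29, 576] [ 497.6 -161.4   22. ]
[397 176   7   8  37] [ 610.3 -163.2   22. ]
[379 185  10   2  19] [587.2 -97.7  22. ]
[413 189  11  11  81] [ 551.2 -230.1   22. ]
[397 190   8   7  32] [ 556.3 -162.1   22. ]
[335 221  15  29 112] [401.3  67.4  22. ]
```

View pics/w18c.png

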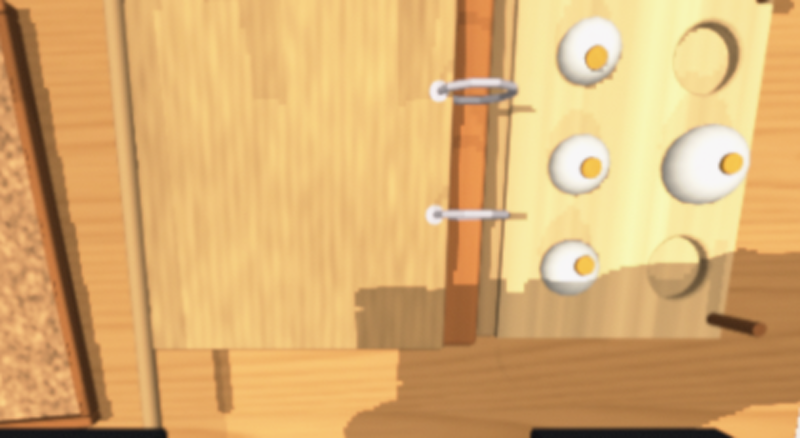

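All four are seated: small at crop (589,50), (579,163) and (570,266), and large at (706,163). Spacing matches the 56 mm dimple pitch. Now I grip the dowel at its left-hand position and turn the leaf back.

>>> send_rows([
  {"dp": [-21,-55,0],"roll": 0,"jaw": 75},
  {"dp": [-21,-107,30],"roll": 0,"jaw": 75},
  {"dp": [-21,-107,85],"roll": 0,"jaw": 75},
  {"dp": [-21,-107,130],"roll": 0,"jaw": 75},
  {"dp": [-21,-107,153],"roll": 0,"jaw": 75},
], newtons=20)

```text
time_s: 37.65
tcp_pos: [0.4323, 0.0733, 0.0561]
eef_rot: [179.9, 0.2, -1.9]
contact_force: [-0.4, -0.2, 0.5]
gripper_width: 0.0656
gripper_force: 0.0
```

>>> send_rows([
  {"dp": [0,0,0],"roll": 0,"jaw": 50},
  {"dp": [0,0,0],"roll": 0,"jaw": 0},
  {"dp": [0,0,0],"roll": 0,"jaw": 0},
  {"dp": [0,0,0],"roll": 0,"jaw": 0},
  {"dp": [0,0,0],"roll": 0,"jaw": 0},
])

```text
time_s: 38.28
tcp_pos: [0.4337, 0.0749, 0.0592]
eef_rot: [-180.0, -0.1, -1.8]
contact_force: [-0.3, -0.0, -1.0]
gripper_width: 0.0211
gripper_force: 0.0
```

>>> send_rows([
  {"dp": [0,0,0],"roll": 0,"jaw": 0},
  {"dp": [0,0,0],"roll": 0,"jaw": 0},
  {"dp": [0,0,0],"roll": 0,"jaw": 0},
  {"dp": [0,0,0],"roll": 0,"jaw": 0},
])

```text
time_s: 38.78
tcp_pos: [0.4335, 0.075, 0.0588]
eef_rot: [-180.0, -0.0, -1.8]
contact_force: [-2.0, 3.8, 3.3]
gripper_width: 0.0093
gripper_force: 20.0
```

>>> send_rows([
  {"dp": [0,4,-35],"roll": 0,"jaw": 0},
  {"dp": [0,14,-68],"roll": 0,"jaw": 0},
  {"dp": [0,32,-99],"roll": 0,"jaw": 0},
  {"dp": [0,56,-125],"roll": 0,"jaw": 0},
  {"dp": [0,84,-145],"roll": 0,"jaw": 0},
])

```text
time_s: 39.4
tcp_pos: [0.4313, -0.0082, 0.2059]
eef_rot: [-179.8, -0.2, -1.8]
contact_force: [2.0, 2.5, 0.1]
gripper_width: 0.0091
gripper_force: 20.0
```

>>> send_rows([
  {"dp": [0,32,-14],"roll": 0,"jaw": 0},
  {"dp": [0,66,-22],"roll": 0,"jaw": 0},
  {"dp": [0,102,-22],"roll": 0,"jaw": 0},
  {"dp": [0,136,-14],"roll": 0,"jaw": 0},
  {"dp": [0,168,0],"roll": 0,"jaw": 0},
])

```text
time_s: 40.02
tcp_pos: [0.4258, -0.1786, 0.2041]
eef_rot: [180.0, -0.1, -1.8]
contact_force: [6.1, 4.4, -5.3]
gripper_width: 0.0093
gripper_force: 20.0
```

>>> send_rows([
  {"dp": [0,28,21],"roll": 0,"jaw": 0},
  {"dp": [0,46,39],"roll": 0,"jaw": 0},
  {"dp": [0,60,60],"roll": 0,"jaw": 0},
  {"dp": [0,70,79],"roll": 0,"jaw": 0},
  {"dp": [0,77,98],"roll": 0,"jaw": 0},
])

```text
time_s: 40.65
tcp_pos: [0.4231, -0.2547, 0.1049]
eef_rot: [180.0, -0.0, -1.9]
contact_force: [3.2, 5.0, -0.8]
gripper_width: 0.0091
gripper_force: 20.0
```

>>> send_rows([
  {"dp": [0,4,15],"roll": 0,"jaw": 0},
  {"dp": [0,6,28],"roll": 0,"jaw": 0},
  {"dp": [0,7,38],"roll": 0,"jaw": 0},
  {"dp": [0,7,45],"roll": 0,"jaw": 0},
  {"dp": [0,7,46],"roll": 0,"jaw": 0},
])

```text
time_s: 41.28
tcp_pos: [0.423, -0.261, 0.0602]
eef_rot: [180.0, -0.0, -1.8]
contact_force: [-0.9, 7.9, 13.1]
gripper_width: 0.0092
gripper_force: 20.0
```

>>> send_rows([
  {"dp": [0,0,-1],"roll": 0,"jaw": 75},
  {"dp": [0,0,-1],"roll": 0,"jaw": 75},
  {"dp": [0,0,-1],"roll": 0,"jaw": 75},
  {"dp": [0,0,-1],"roll": 0,"jaw": 75},
  {"dp": [0,0,-1],"roll": 0,"jaw": 75},
])

```text
time_s: 41.9
tcp_pos: [0.4226, -0.2612, 0.0605]
eef_rot: [180.0, 0.0, -1.8]
contact_force: [1.0, 0.2, 0.8]
gripper_width: 0.0538
gripper_force: 0.0
```

>>> send_rows([
  {"dp": [0,0,-15],"roll": 0,"jaw": 75},
  {"dp": [0,0,-50],"roll": 0,"jaw": 75},
  {"dp": [0,0,-110],"roll": 0,"jaw": 75},
  {"dp": [0,0,-170],"roll": 0,"jaw": 75},
  {"dp": [0,-20,-190],"roll": 0,"jaw": 75},
])

```text
time_s: 42.52
tcp_pos: [0.4247, -0.242, 0.2546]
eef_rot: [179.9, -0.3, -1.9]
contact_force: [0.1, 0.5, -1.3]
gripper_width: 0.0658
gripper_force: 0.0
```

>>> send_rows([
  {"dp": [0,-40,0],"roll": 0,"jaw": 75},
  {"dp": [0,-80,0],"roll": 0,"jaw": 75},
  {"dp": [0,-80,0],"roll": 0,"jaw": 75},
  {"dp": [0,-80,0],"roll": 0,"jaw": 75},
])

```text
time_s: 43.02
tcp_pos: [0.4259, -0.1612, 0.2507]
eef_rot: [180.0, -0.0, -1.8]
contact_force: [0.5, 0.2, -0.0]
gripper_width: 0.0655
gripper_force: 0.0
```

```bash
python3 - <<'E'
from h import *
print(r.get_state()['tcp_pos'],r.get_state()['contact_force'])
c=cap('wrist','w19.png');s=cap('scene','s19.png')
# leaf back in its first place? compare scene keeper area with the start picture
a=cv2.imread('pics/scene0.png')[215:295,290:430].astype(int);b=s['image'][215:295,290:430].astype(int)
d=abs(a-b).max(2);print('mean diff',d.mean(),'share>40',(d>40).mean())
whites(c,.022,215)
for z in(.03,.058): print(z,[np.round(q,1) for q in proj(c,[[.401,-.261,z],[.45,-.263,z]])])
E
```

```text
[ 0.42589284 -0.16118855  0.2506878 ] [ 0.49087582  0.22350143 -0.00443932]
mean diff 14.528035714285714 share>40 0.08723214285714286
0.03 [array([402.9, 197.5]), array([406.1, 158.2])]
0.058 [array([409.2, 203.3]), array([412.9, 161.1])]
```

```bash
python3 - <<'E'
from plant import r
print(r.close_job())
E
```

```text
the job is handed in; nothing more can be done
None
```

I turned the leaf over, set all four baubles present (one large, three small) into dimples of their own size, turned the leaf back down flat, and handed the job in after about 43 s; `r.close_job()` returned no verdict.

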